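Free a tilt mount and exercise its sprung corner

ROBOT

A 6-joint arm with a two-finger parallel gripper is mounted at the origin on a cart in front of the work surface, level with it; the furniture and walls round the work are solid. World frame = base frame: x ahead of the robot, y to its left, z up, the work surface at z = 0. Lengths are in m, angles in rad, forces in N, time in s.
With the tool pointing down it reaches from about 0.325 to 0.9 m from the base axis. Payload 6.1 kg.
Tool frame: the origin (TCP) lies on the centre line of the jaws, within the pads' length; the fingertips stand 22 mm ahead of it and the grasp point (between the pads) lies 3 mm ahead of it; z points along the fingers, y is the line along which they close (so a half turn about z gives the same grasp; the last joint's range is limited). The gripper opens to 85 mm and grips with 20 to 120 N. Pads are 22 mm wide; open, the fingers measure 114 mm over their backs; the gripper's body (76 mm by 85 mm) begins 54 mm behind the grasp point. The pads swing forward as they close: fully open they stand 13 mm farther back than shut.
Start: joints at [-1.299, 0.22, 1.526, -0, 1.395, -0.126], TCP at [0.242, -0.576, 0.222] pointing down, gripper open.
Joint ranges: [-2.98, 2.98], [-0.91, 2.08], [0.09, 2.57], [-1.24, 4.39], [0.2, 2.65], [-2.68, 2.68]. Speed limits (rad/s): [2.57, 2.57, 3.01, 3.14, 3.14, 3.14].

INTERFACE

Orientations are given as a 3x3 rotation matrix whose columns are the frame's x, y, z axes.
In Python, from bench import * gives the robot as it stands.
- The arm moves only by the tool step_arm, never from a script. Its argument "rows" is a list of rows, each a list of 7 numbers: the closure, from 0 (fully open) to 1 (shut), then the shift along the tool's x, y, z in units of 30 mm (1.0 is 30 mm), then the turn, a rotation vector about the tool's x, y, z in degrees. A call has 1 to 12 rows; each row shifts and turns the commanded pose from where the row before left it, along the tool's axes as they then stand; what a row does not reach is not made up. A row lasts 1/10 s, in which the tool goes at most 50 mm and 8.59 degrees, less where a joint would pass 70% of its speed; a pose out of reach is approached as far as the arm can. A call is refused whole if a number of a shift passes 1 or a number of a turn 8.59, either way. A call with a gripper value outside its range is refused whole. The fingers move at their own pace and stop on an object; "newtons" is the grip in N (left out, the last holds). Time passes only in rows, so rows that do not move let the fingers close. It gives the time, the measured TCP pose, the force, the opening and the grip force at its end, in the units of the state.
- get_obs(): the state, without advancing time (a new reading comes with each control period).
- read_camera(name): name is "scene" or "top" or "wrist"; returns the picture (400x640x3 uint8, red, green, blue); there is no depth.
- get_calibration(name): a dict with "fov_y" (degrees; the focal length in pixels is half the picture's height over the tangent of half this angle, whatever the lens; pixels are square), "cx", "cy" (the principal point, pixels), "k1" (the pictures are not rectified: a ray, as slopes to the right and down, at radius r is drawn at 1 + k1 r^2 times it, then the intrinsics apply), "extrinsics" (4x4, takes a point from world to camera coordinates). Camera axes: x right, y down, z forward; pixel columns grow to the right and rows downward; lengths in m; the calibration is good to about 2 mm. A picture is of the moment at which its call begins: read the wrist's pose just before it. get_calibration takes no time and is no camera call; for the wrist camera it gives the pose at the moment of the call.
- sign_off(): hands the job in; it is judged then, once.
The state is a dict: "t": time; "q": joint angles; "qvel": joint speeds; "joint_efforts": joint torques, N m; "position": TCP position; "eef_rot": TCP orientation; "contact_force": force on the tool from outside, world axes, zero at the start; "wrist_torque": the same for the moment, N m; "opening": finger opening in m; "grip_force": force on a finger pad.
Only numpy, scipy, OpenCV 4.12 (cv2) and the standard library are available. Lean on these libraries where they do the work, as an engineer would, in place of code of your own. Each camera call takes 0.05 s, during which the arm holds its last target. There are 200 camera calls.

TASK

The mirror mount on the small breadboard has just been unpacked and its sprung corner must be exercised. With the closed fingertips, push the upright thumb pin of the transport stop round, nearly a quarter turn, so that the stop's post swings well clear of the tilt plate it blocks; then press the plate's sprung corner down on its round rubber pad until the plate's pointer stands level with the tip of the sliding flag on the scale, without pressing clearly past it, keep it there for a second, and let it up slowly under the finger, so that it does not snap back but settles at rest. Only push and press: grip and pick up nothing, do not touch the mirror, force nothing, and leave the flag and the tools lying around where they are.

Things in the scene. Friction and masses are not known exactly. Their poses are not given: they have to be found in the camera images.
- mount: Grey breadboard with a grid of small holes, 224 (x) x 280 (y) mm, top at z 16; carries the tilt mount and does not move. Origin: centre of its underside. x points away from the robot at yaw 0, y left, z up; (x, y, z) below are in this frame, mm. White upright scale with black lines: face at x 36 looks to -x, y 88 to 132, up to z 90. Tilt plate right and rear, transport stop in front.
- tilt_plate (a joint): Tilt (rad) of the aluminium plate about a line along x through its ball supports at y -115, z 61. 0 = level, at rest; grows as its left (+y) side goes down; hard stop at 0.21. A spring drives it back up: pressing the thumb pad takes about 2 N to start and 5 N more per 0.1 rad (12 mm at the pad). Plate 10 mm thick, top z 76, x -35 to 93, y -125 to 20, rear left corner cut off.
- thumb_pad (a point): Centre of the top of the black rubber thumb pad, 21 mm across, 2 mm high, at the plate's sprung front left corner: at rest at (-20, 5, 78), 120 mm from the tilt line. The dark head of the spring's screw (15 mm across, top z 85) stands at (12, -8) and does not sink with the plate; the pointer's clamp (16 x 22 mm, 6 mm high) sits on the plate at (26, 9).
- pointer_tip (a point): Free end of the plate's pointer, a thin steel blade from the plate's left edge to the front of the scale, its black tip pointing to +y. At rest at (31, 101, 71), on the scale's zero line (the upper long line; the scale has a line every 4 mm); sinks 21.6 mm per 0.1 rad of tilt, 1.8 mm per mm at the thumb pad.
- flag_tip (a point): The mark: tip of the sliding flag, a small black triangle that points to -y towards the pointer's tip, on an aluminium clip at the scale's left edge, 13 to 29 mm below the zero line. It stays where it is set unless pushed.
- flag (a joint): How far the flag is set below the scale's zero line (m). Not to be changed.
- stop_lever (a joint): Angle (rad) of the transport stop, a flat dark lever with light friction (1.5 N at the pin); stays where left. 0 = the post at its inner end stands under the plate's front edge and blocks it; grows counter-clockwise from above as the thumb pin goes to the right (-y), then away (+x); hard stop at 1.57, a quarter turn. From 1.15 on the post is clear of the plate. Starts at 0 to 0.2.
- stop_pivot (a point): Turning axis of the transport stop, at (-53, -35), at the board's top (z 16).
- stop_pin (a point): Centre of the top of the transport stop's thumb pin, an upright knurled steel pin of 12 mm diameter, from z 24 to z 55.5, 45 mm from the turning axis; at angle 0 at (-98, -35), at a quarter turn at (-53, -80).
- mirror: Round mirror, 48 mm, in a black ring cell of 60 mm diameter and 12 mm height, on the middle of the tilt plate. Origin: centre of the cell's underside, at (32, -62, 76). Not to be touched.
- hex_keys: Folding hex key set, 26 x 90 x 18 mm, long along its y; loose, lies on the breadboard in front of the scale. Origin: centre of its underside.
- small_driver: Small screwdriver, 125 mm long along its y, 14 mm thick; loose, lies on the breadboard behind the scale. Origin: centre of its underside.
- calliper: Digital calliper, 66 x 230 x 13 mm, loose on the worktable, front left. Origin: centre of the underside.
- pincers: Tweezers, 12 x 122 x 9 mm, loose on the worktable left of the board. Origin: centre of the underside.

How it is judged:
By the outcome, as a careful person would: the job done as asked, in the order asked, and still so for the second after the job is handed in, with the robot touching nothing.
It also fails if it takes over 58 s, if anything falls off the work surface, if the arm or the gripper's body presses on something with over 40 N, if the wrist force passes 120 N, or if a joint passes its speed limit or range.

## Working session

There is one attempt and no reset: what is moved stays moved. The work goes in short steps, Python scripts to look and compute and a tool call to move; the robot and the scene stay as the last step left them, time stands still between calls to the robot, and variables do not carry over. Pictures are saved under pics/ and viewed, at most 10 in all, crops included, and the job is handed in when it is done.

Besides the shell and the picture viewer there is one more tool, called after "Call:" by a JSON object that holds its "api" and its "payload". step_arm: Moves the arm, as the interface text tells. Its arguments: {"type":"object","properties":{"rows":{"type":"array"},"newtons":{"type":"number"}},"required":["rows"]}

```bash
ls; mkdir -p pics; cat > h.py <<'E'
from bench import *
import numpy as np, cv2
def K(c):
    f=200/np.tan(np.radians(c['fov_y'])/2); return f
def proj(c,P):
    P=np.atleast_2d(P); E=np.array(c['extrinsics']); p=P@E[:3,:3].T+E[:3,3]
    s=p[:,:2]/p[:,2:]; r2=(s**2).sum(1,keepdims=True)
    s=s*(1+c['k1']*r2); return s*K(c)+[c['cx'],c['cy']]
def ray(c,uv):
    d=(np.array(uv,float)-[c['cx'],c['cy']])/K(c); s=d.copy()
    for _ in range(20): s=d/(1+c['k1']*(s@s))
    E=np.array(c['extrinsics']); R=E[:3,:3]
    return -R.T@E[:3,3], R.T@np.array([s[0],s[1],1])
def onz(c,uv,z):
    o,d=ray(c,uv); return o+d*(z-o[2])/d[2]
def tri(*cu):
    A=np.zeros((3,3));b=np.zeros(3)
    for c,uv in cu:
        o,d=ray(c,uv); d=d/np.linalg.norm(d); M=np.eye(3)-np.outer(d,d); A+=M;b+=M@o
    return np.linalg.solve(A,b)
def save(n,im): cv2.imwrite(f'pics/{n}.png',im[...,::-1])
E
python3 - <<'E'
from h import *
o=get_obs();print(o['t'],o['position'],o['eef_rot'],o['contact_force'])
for n in('scene','top'):
    save(n+'0',read_camera(n)); c=get_calibration(n); print(n,c)
E
```

```text
pics
0.0 [ 0.24195835 -0.57560068  0.22050716] [[ 9.21910843e-01  3.87401782e-01 -5.06591098e-04]
 [ 3.87402032e-01 -9.21909015e-01  1.85318638e-03]
 [ 2.50896804e-04 -1.90472703e-03 -9.99998155e-01]] [-0.02301233  0.88203516  0.51093756]
scene {'fov_y': 50.344041433120616, 'cx': 323.4547984843874, 'cy': 193.4705045738265, 'k1': -0.012348101798579798, 'extrinsics': array([[ 0.88966536, -0.4565966 ,  0.00388554, -0.50373143],
       [-0.35098817, -0.68928383, -0.63379421,  0.20348039],
       [ 0.29206652,  0.56250097, -0.77349195,  0.79899583],
       [ 0.        ,  0.        ,  0.        ,  1.        ]])}
top {'fov_y': 55.3262245671522, 'cx': 324.36242360325065, 'cy': 198.36421294053935, 'k1': -0.0659363050062417, 'extrinsics': array([[-0.00621121, -0.99997498, -0.00338419, -0.04131887],
       [-0.98298129,  0.00672695, -0.1835825 ,  0.51437815],
       [ 0.18360067,  0.00218633, -0.98299848,  0.84948562],
       [ 0.        ,  0.        ,  0.        ,  1.        ]])}
```

View pics/scene0.png

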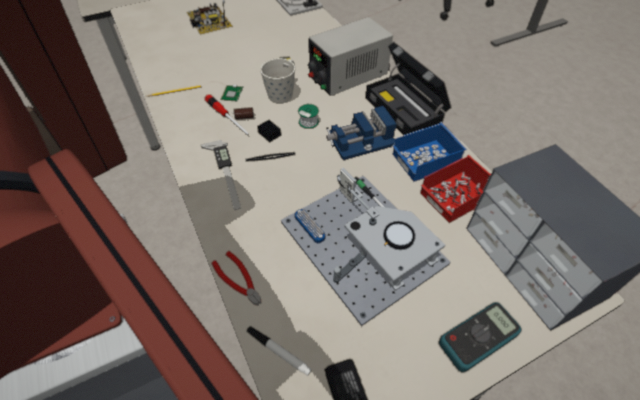

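View pics/top0.png

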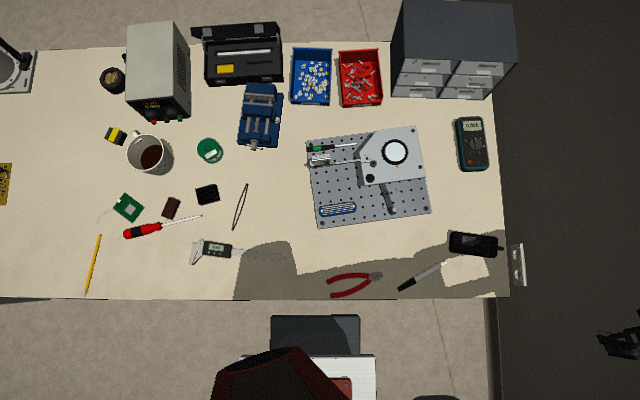

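Scene: the board's near-left corner is at (281,220), near-right at (362,321) and far-right at (449,262). Top: its corners are at about (306,139), (318,228) and (431,212), and the lever is at about (388,200). Next I enlarge both.

```bash
python3 - <<'E'
from h import *
a=cv2.imread('pics/top0.png')[115:240,295:440]; b=cv2.imread('pics/scene0.png')[165:330,270:460]
cv2.imwrite('pics/topc.png',cv2.resize(a,None,fx=5,fy=4.8,interpolation=cv2.INTER_CUBIC) if 0 else cv2.resize(a,None,fx=4.8,fy=4.8,interpolation=cv2.INTER_CUBIC))
cv2.imwrite('pics/scenec.png',cv2.resize(b,None,fx=3.6,fy=3.6,interpolation=cv2.INTER_CUBIC))
E
```

```text
(no output)
```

View pics/topc.png

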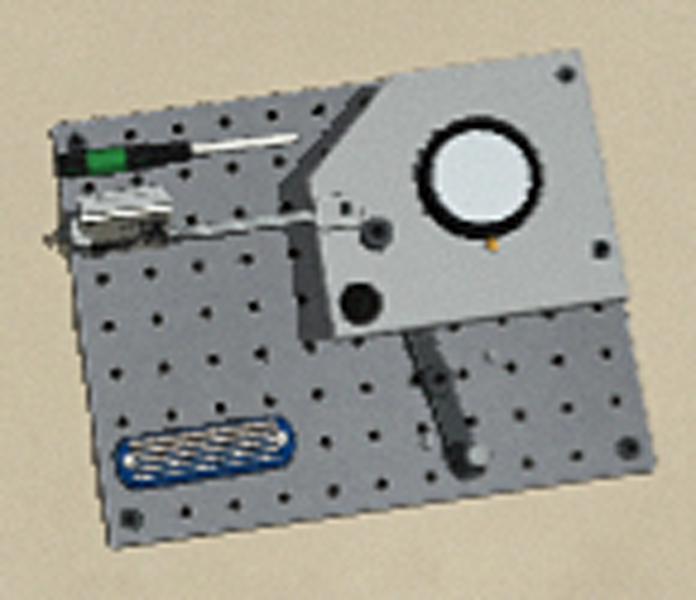

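View pics/scenec.png

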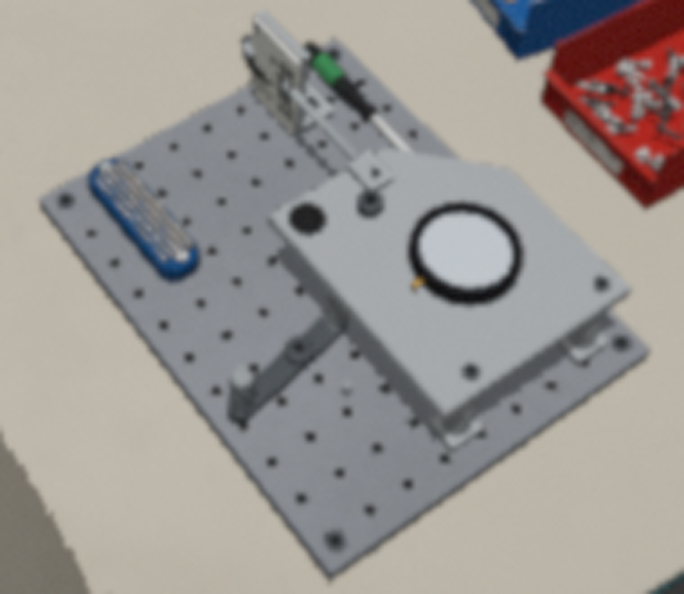

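Top crop: board corners at (50,128), (108,547), (655,470), pad (361,303), screw head (377,233), mirror (479,178), pin top (474,458). Scene crop: corners at (40,203), (330,571), (649,350), pad (307,218), screw head (371,203), mirror (465,252), pin top (242,376).

```bash
cat >> h.py <<'E'
def W(p,L):
    L=np.atleast_2d(L)/1000.; c,s=np.cos(p[2]),np.sin(p[2])
    return np.c_[p[0]+c*L[:,0]-s*L[:,1],p[1]+s*L[:,0]+c*L[:,1],L[:,2]]
E
python3 - <<'E'
from h import *
from scipy.optimize import least_squares
T=get_calibration('top');S=get_calibration('scene')
loc=np.array([[112,140,16],[-112,140,16],[-112,-140,16],[-20,5,78],[12,-8,85],[32,-62,88]])
t=(np.array([[50,128],[108,547],[655,470],[361,303],[377,233],[479,178],[474,458]])+.5)/4.8-.5+[295,115]
locS=np.array([[-112,140,16],[-112,-140,16],[112,-140,16],[-20,5,78],[12,-8,85],[32,-62,88]])
s=(np.array([[40,203],[330,571],[649,350],[307,218],[371,203],[465,252],[242,376]])+.5)/3.6-.5+[270,165]
f=lambda p:np.r_[(proj(T,W(p,loc))-t[:-1]).ravel(),(proj(S,W(p,locS))-s[:-1]).ravel()]
for fn in (f,lambda p:f(p)[:12],lambda p:f(p)[12:]):
    r=least_squares(fn,[.45,0,0.1]);print(r.x,np.abs(r.fun).max())
r=least_squares(f,[.45,0,0.1]);p=r.x;print(r.fun.reshape(-1,2).round(2))
for i,j in((3,3),(4,4),(5,5),(6,6)):
    P=tri((T,t[i]),(S,s[j]));d=P[:2]-p[:2];c,sn=np.cos(p[2]),np.sin(p[2])
    print(P.round(4),'local',(np.array([c*d[0]+sn*d[1],-sn*d[0]+c*d[1],P[2]])*1000).round(1))
print('pivot',W(p,[-53,-35,16]),'pad',W(p,[-20,5,78]))
E
```

```text
[ 0.57654437 -0.1513382   0.13603616] 1.5020100037279462
[ 0.57540245 -0.15048078  0.13509176] 0.5411137818558984
[ 0.57729453 -0.15187434  0.13464677] 1.5665693012279007
[[ 0.19 -0.92]
 [ 0.46 -0.1 ]
 [ 0.66 -0.55]
 [-0.11 -0.08]
 [ 0.2  -0.43]
 [ 0.74 -0.8 ]
 [-1.5  -1.23]
 [-0.32  1.5 ]
 [ 0.45 -0.05]
 [-0.56  0.37]
 [-0.77 -0.81]
 [-0.12 -1.02]]
[ 0.5563 -0.1494  0.079 ] local [-19.8   4.7  79. ]
[ 0.5905 -0.1579  0.0815] local [12.9 -8.4 81.5]
[ 0.6172 -0.2079  0.083 ] local [ 32.6 -61.5  83. ]
[ 0.4862 -0.2053  0.0543] local [-96.8 -41.2  54.3]
pivot [[ 0.52878061 -0.19320254  0.016     ]] pad [[ 0.55605106 -0.14909673  0.078     ]]
```

```bash
python3 - <<'E'
from h import *
o=get_obs();c=get_calibration('wrist');E=np.array(c['extrinsics']);R=np.array(o['eef_rot'])
pos=-E[:3,:3].T@E[:3,3]
print({k:c[k] for k in('fov_y','cx','cy','k1')});print('cam in tool',R.T@(pos-o['position']));print((E[:3,:3]@R).round(3))
S=get_calibration('scene')['extrinsics'];print('scene cam',-S[:3,:3].T@S[:3,3])
E
```

```text
{'fov_y': 70.7610811809571, 'cx': 318.5270072260438, 'cy': 201.24938572359548, 'k1': -0.027018469035178946}
cam in tool [ 0.07144212 -0.00080068 -0.1518532 ]
[[-0.001  1.     0.   ]
 [-0.96  -0.001 -0.281]
 [-0.281 -0.     0.96 ]]
scene cam [ 0.28621168 -0.53918225  0.74893881]
```

Call:
{"api": "step_arm", "payload": {"rows": [[1,0.98,-0.75,0.1,0,0,0],[1,0.98,-0.75,0.1,0,0,0],[1,0.98,-0.75,0.1,0,0,0],[1,0.98,-0.75,0.1,0,0,0],[1,0.98,-0.75,0.1,0,0,0],[1,0.98,-0.75,0.1,0,0,0],[1,0.98,-0.75,0.1,0,0,0],[1,0.98,-0.75,0.1,0,0,0],[1,0.98,-0.75,0.1,0,0,0],[1,0.98,-0.75,0.1,0,0,0],[1,0.98,-0.75,0.1,0,0,0],[1,0.98,-0.75,0.1,0,0,0]], "newtons": 30}}

```text
t: 1.3
position: [0.4631, -0.189, 0.1852]
eef_rot: [[0.922, 0.387, -0.0], [0.387, -0.922, 0.0], [-0.0, -0.0, -1.0]]
contact_force: [0.8, 0.3, -0.9]
opening: 0.0001
grip_force: 0.0
```

Call:
{"api": "step_arm", "payload": {"rows": [[1,0,0,0,0,0,-8.59],[1,0,0,0,0,0,-8.59],[1,0,0,0,0,0,-8.59],[1,0,0,0,0,0,-8.59],[1,0,0,0,0,0,-8.59],[1,0,0,0,0,0,-8.59],[1,0,0,0,0,0,-8.59],[1,0,0,0,0,0,-8.59],[1,0,0,0,0,0,-8.59],[1,0,0,0,0,0,-8.59],[1,0,0,0,0,0,-8.59],[1,0,0,0,0,0,-8.59]]}}

```text
t: 2.5
position: [0.4624, -0.1904, 0.1851]
eef_rot: [[-0.591, 0.807, -0.001], [0.807, 0.591, 0.001], [0.001, -0.0, -1.0]]
contact_force: [1.0, -0.9, -0.2]
opening: -0.0001
grip_force: 0.0
```

Call:
{"api": "step_arm", "payload": {"rows": [[1,0,0,0,0,0,-8.59],[1,0,0,0,0,0,-8.59],[1,0,0,0,0,0,0]]}}

```text
t: 2.8
position: [0.4625, -0.1904, 0.1852]
eef_rot: [[-0.8, 0.6, -0.001], [0.6, 0.8, 0.0], [0.001, -0.0, -1.0]]
contact_force: [-0.1, 0.8, -0.4]
opening: 0.0004
grip_force: 0.0
```

```bash
python3 - <<'E'
from h import *
c=get_calibration('wrist');im=read_camera('wrist');p=(.5765,-.1513,.136)
print(proj(c,W(p,[[-97.6,-41.3,55.5],[-53,-35,24],[-20,5,78],[-112,140,16],[-112,-140,16],[31,101,71]])).round(1))
save('w1',im)
E
```

```text
[[319.8 216.8]
 [349.7 229.5]
 [406.8 245.3]
 [431.1  82.2]
 [255.7 250.9]
 [509.6 213.4]]
```

View pics/w1.png

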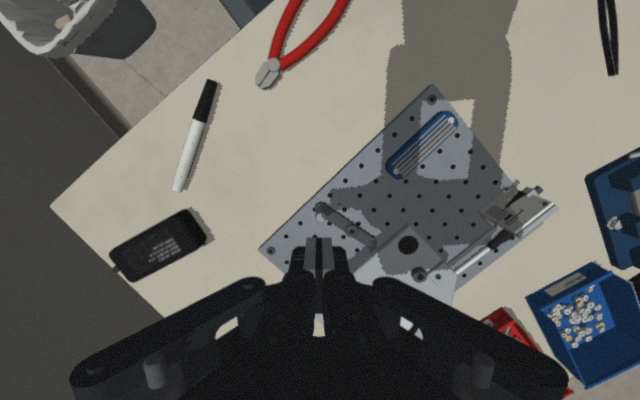

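Wrist view: pin top at (320,208), pivot (352,231), pad (408,245), corners (433,86) and (259,250). The closed tips are at x 306–332, y 238, about 17 mm wide.

```bash
python3 - <<'E'
from h import *
from scipy.optimize import least_squares
c=get_calibration('wrist');p=(.5765,-.1513,.136);o=get_obs()['position']
L=lambda P,p=p:(np.array([[np.cos(p[2]),np.sin(p[2])],[-np.sin(p[2]),np.cos(p[2])]])@(P[:2]-p[:2])*1000).round(1)
print('pin local',L(onz(c,(320,208),.0555)),'tcp',L(np.array(o)))
loc=[[-53,-35,24],[-20,5,78],[-112,140,16],[-112,-140,16]];m=[[352,231],[408,245],[433,86],[259,250]]
r=least_squares(lambda p:(proj(c,W(p,loc))-m).ravel(),p);print(r.x,r.fun.round(1),'pin',L(onz(c,(320,208),.0555),r.x))
E
```

```text
pin local [-104.4  -34.5] tcp [-118.2  -23.3]
[ 0.57942187 -0.15119683  0.12505258] [-0.4 -0.4  0.8  1.8  1.  -1.9 -1.7  1.3] pin [-106.9  -35.3]
```

Call:
{"api": "step_arm", "payload": {"rows": [[1,0,0.02,0.52,0,0,0],[1,0,0.02,0.52,0,0,0],[1,0,0.02,0.52,0,0,0],[1,0,0.02,0.52,0,0,0],[1,0,0.02,0.52,0,0,0],[1,0,0.02,0.52,0,0,0],[1,0,0.02,0.52,0,0,0],[1,0,0.02,0.52,0,0,0],[1,0,0,0,0,0,0]]}}

```text
t: 3.75
position: [0.4638, -0.1856, 0.0585]
eef_rot: [[-0.797, 0.604, -0.004], [0.604, 0.797, 0.002], [0.005, -0.001, -1.0]]
contact_force: [-0.1, 0.6, 0.5]
opening: -0.0003
grip_force: 0.0
```

Call:
{"api": "step_arm", "payload": {"rows": [[1,-0.09,0.02,0,0,0,0],[1,-0.09,0.02,0,0,0,0],[1,-0.08,-0.07,0,0,0,0],[1,-0.08,-0.07,0,0,0,0],[1,-0.1,-0.065,0,0,0,0],[1,-0.1,-0.065,0,0,0,0],[1,-0.09,-0.04,0,0,0,0],[1,-0.09,-0.04,0,0,0,0],[1,-0.09,-0.04,0,0,0,0]]}}

```text
t: 4.65
position: [0.4788, -0.21, 0.0608]
eef_rot: [[-0.799, 0.601, -0.0], [0.601, 0.799, 0.0], [0.0, -0.0, -1.0]]
contact_force: [0.1, -0.1, -0.2]
opening: 0.0001
grip_force: 0.0
```

```bash
python3 - <<'E'
from h import *
o=get_obs();print(o['t'],o['position'],o['contact_force'],o['wrist_torque'])
a=read_camera('scene')[205:305,300:430];b=read_camera('top')[170:240,350:440]
save('s2',np.vstack([cv2.resize(a,(720,554)[:2],interpolation=cv2.INTER_CUBIC)[:300],cv2.resize(b,(720,560),interpolation=cv2.INTER_CUBIC)[:300]]))
E
```

```text
4.65 [ 0.4788287  -0.21000107  0.06075877] [ 0.07698125 -0.11858408 -0.15125722] [-0.00995036  0.01319266 -0.0556083 ]
```

View pics/s2.png

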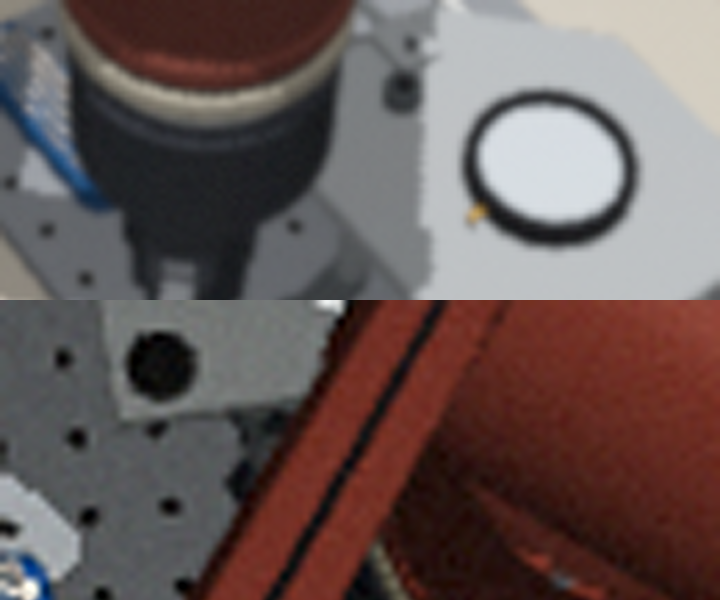

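The arm hides the pin in both fixed views. The position matches the plan, so I continue the arc and read the force on the way.

Call:
{"api": "step_arm", "payload": {"rows": [[1,-0.105,-0.015,0,0,0,0],[1,-0.105,-0.015,0,0,0,0],[1,-0.105,-0.015,0,0,0,0],[1,-0.105,-0.015,0,0,0,0],[1,-0.105,0.01,0,0,0,0],[1,-0.105,0.01,0,0,0,0],[1,-0.105,0.01,0,0,0,0]]}}

```text
t: 5.45
position: [0.4961, -0.2239, 0.0608]
eef_rot: [[-0.799, 0.601, -0.0], [0.601, 0.799, 0.0], [0.0, 0.0, -1.0]]
contact_force: [0.6, -0.1, 0.7]
opening: 0.0001
grip_force: 0.0
```

Call:
{"api": "step_arm", "payload": {"rows": [[1,-0.095,0.03,0,0,0,0],[1,-0.095,0.03,0,0,0,0],[1,-0.095,0.03,0,0,0,0],[1,-0.095,0.055,0,0,0,0],[1,-0.095,0.055,0,0,0,0],[1,-0.095,0.055,0,0,0,0]]}}

```text
t: 6.05
position: [0.5144, -0.2279, 0.0608]
eef_rot: [[-0.799, 0.601, -0.0], [0.601, 0.799, 0.0], [0.0, 0.0, -1.0]]
contact_force: [-0.3, -0.6, 0.7]
opening: 0.0002
grip_force: 0.0
```

```bash
python3 - <<'E'
from h import *
o=get_obs();print(o['t'],o['position'],o['contact_force'],o['wrist_torque'])
c=get_calibration('wrist');save('w3',read_camera('wrist'));p=(.5765,-.1513,.136)
print(proj(c,W(p,[[-53,-35,24]]+[[-53-45*np.cos(t),-35-45*np.sin(t),55.5] for t in(0,.14,1.2,1.42)])).round(1))
E
```

```text
6.05 [ 0.51438691 -0.22788927  0.060785  ] [-0.26476366 -0.60876851  0.74750105] [0.00535729 0.02674084 0.00446788]
[[369.5 211.2]
 [326.  175.2]
 [318.7 183.4]
 [310.  255. ]
 [317.9 267.4]]
```

View pics/w3.png

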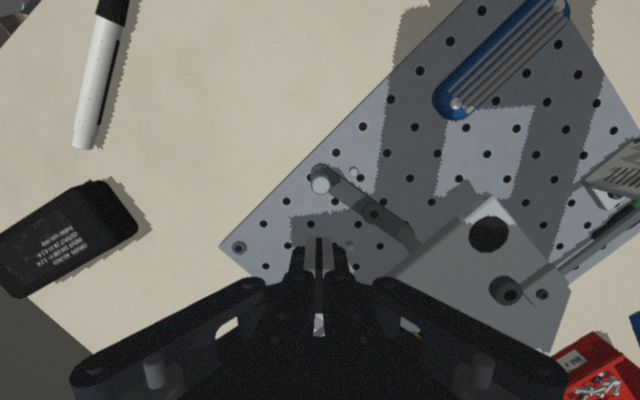

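The wrist view shows the pin top still at (320,183), so the lever has not turned (about 0.14). The tips passed it without pushing. I check the fingertip geometry.

```bash
python3 - <<'E'
from h import *
c=get_calibration('wrist');o=get_obs();R=np.array(o['eef_rot']);t=np.array(o['position'])
for z in(-.02,.003,.022):
  print(z,proj(c,[t+R@np.array([x,y,z]) for x in(.011,-.011) for y in(-.008,.008)]).round(0).tolist())
p=(.5765,-.1513,.136)
for z in (.0555,.04):
  P=onz(c,(320,184),z);d=P[:2]-p[:2];print(P,np.cos(p[2])*d[0]+np.sin(p[2])*d[1],-np.sin(p[2])*d[0]+np.cos(p[2])*d[1])
print(c['extrinsics'])
E
```

```text
-0.02 [[302.0, 243.0], [333.0, 243.0], [303.0, 281.0], [333.0, 281.0]]
0.003 [[304.0, 227.0], [331.0, 227.0], [305.0, 260.0], [331.0, 260.0]]
0.022 [[306.0, 216.0], [330.0, 216.0], [306.0, 247.0], [330.0, 247.0]]
[ 0.48667395 -0.20520274  0.0555    ] -0.0963048090967861 -0.041226294543407746
[ 0.489542   -0.20725898  0.04      ] -0.09374203723991854 -0.04365240455115915
[[ 6.02105461e-01  7.98416554e-01  1.37379579e-04 -1.28357385e-01]
 [ 7.66191844e-01 -5.77852392e-01  2.81134614e-01 -5.16925935e-01]
 [ 2.24541915e-01 -1.69167428e-01 -9.59668333e-01  7.02440239e-02]
 [ 0.00000000e+00  0.00000000e+00  0.00000000e+00  1.00000000e+00]]
```

```bash
python3 - <<'E'
import cv2,numpy as np
a=cv2.imread('pics/w1.png',0).astype(int);b=cv2.imread('pics/w3.png',0).astype(int)
print('cols',list(range(286,356,4)))
for r in range(206,262,3): print(r,a[r:r+3,286:356:4].mean(0).astype(int),'|',b[r:r+3,286:356:4].mean(0).astype(int))
E
```

```text
cols [286, 290, 294, 298, 302, 306, 310, 314, 318, 322, 326, 330, 334, 338, 342, 346, 350, 354]
206 [172 172 175 167  96 130 128  77  58  50  47  57  77  82  69  70  98  80] | [135 134 135 135 134 137 137 136 136 135 138 135 135 134 132 133  75  49]
209 [174 174 173  94 129 129 130  50  61  51  46  45  55 111  73  76 127 118] | [134 134 134 136 136 136 136 135 135 131 118 136 125 122 105  94  81  60]
212 [173 174 118 124 128 129 131 126  97  74  50  60  71  60 122 129 130 131] | [132 133 133 135 128 131 126 116 104  94  82 117  82  84  83  84  81  81]
215 [174 144 112 127 130 127 128 126 145 101  65  75  74  73  61 122 131 132] | [131 117 100 103 101  84  81  82  81  81  82  80  80  82  82  82  80  82]
218 [163 104 127 126 126 129 127 128 146 145  99  76  75  76  74  60 121 129] | [132 109  80  81  80  82  72  83  82  82  82  80  79  81  83  82  81  82]
221 [ 96 127 129  79  90 128 127 128 126 134 128  49  77  77  74  74  59 100] | [133 103  78  79  81  79  18  61  81  79  82  81  81  82  82  81  81  69]
224 [125 127 128 113 116 129 130 130 126 128 130  86 108  77  77  70  59  54] | 
[... 1167 characters left out ...]
3  21  22  31 123 126 118] | [101 120  54  21  23  69  69  68  16  53  65  66  22  17  28  79  91  81]
251 [123 120  18  20  25  65  61  59  23  44  64  61  24  22  21 109 126 125] | [127 126  21  22  20  68  67  61  20  46  64  67  20  26  19  68  80  80]
254 [122 115  26  27  29  60  64  60  23  40  62  61  29  21  24  78 126 104] | [128 124  26  32  29  67  63  65  20  44  65  66  34  24  25  53  78  80]
257 [119  99  27  34  34  62  63  60  17  43  63  62  27  23  27  44 104  75] | [129 107  25  30  28  65  65  64  16  44  66  66  27  26  26  35  79  79]
260 [48 63 22 24 19 61 63 60 18 37 63 63 32 19 24 25 77 77] | [128  67  22  22  23  65  66  63  22  40  66  65  30  24  23  24  80  78]
```

```bash
python3 - <<'E'
from h import *
o=get_obs();R=np.array(o['eef_rot']);t=np.array(o['position']);S=get_calibration('scene');im=read_camera('scene').copy()
T=get_calibration('top')
x0,y0=300,225;k=7
a=cv2.resize(im[y0:y0+80,x0:x0+110],None,fx=k,fy=k,interpolation=cv2.INTER_CUBIC)
for z,col in((.022,(255,0,0)),(.003,(0,255,0)),(-.012,(255,255,0)),(-.048,(0,0,255))):
  for q in proj(S,[t+R@np.array([0,0,z]),t+R@np.array([.011,0,z]),t+R@np.array([-.011,0,z])]):
    q=((q+.5-[x0,y0])*k).astype(int); cv2.drawMarker(a,q.tolist(),col,cv2.MARKER_CROSS,14,1)
save('s4',a)
E
```

```text
(no output)
```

View pics/s4.png

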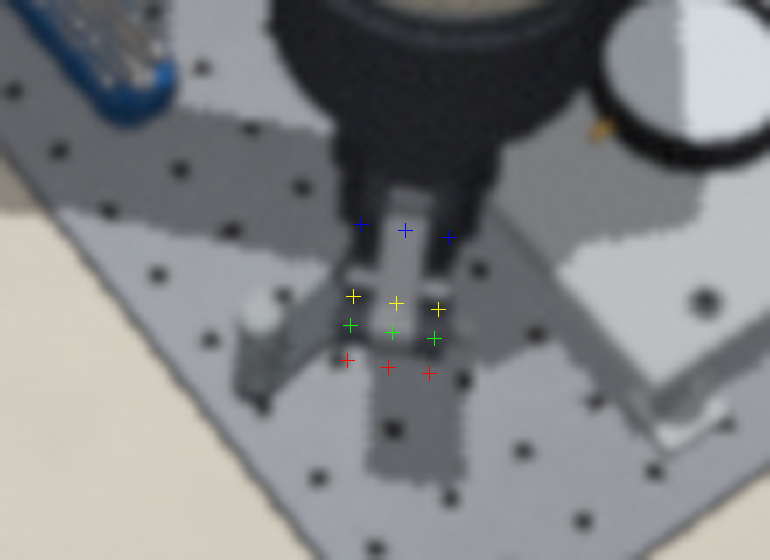

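The scene crop shows the tips ending at about row 350, above the red marks for 22 mm. So they stood near pin-top height and passed over it. I go back and try lower.

Call:
{"api": "step_arm", "payload": {"rows": [[1,0,0,-0.5,0,0,0],[1,0,0,-0.5,0,0,0],[1,0.53,0.02,0,0,0,0],[1,0.53,0.02,0,0,0,0],[1,0.53,0.02,0,0,0,0],[1,0.54,0.02,0,0,0,0],[1,0,0,0.5,0,0,0],[1,0,0,0.5,0,0,0],[1,0,0,0.3,0,0,0],[1,0,0,0.2,0,0,0],[1,0,0,0,0,0,0]]}}

```text
t: 7.25
position: [0.4643, -0.1875, 0.0457]
eef_rot: [[-0.799, 0.601, -0.001], [0.601, 0.799, 0.0], [0.001, -0.0, -1.0]]
contact_force: [0.1, 0.7, 0.1]
opening: -0.0001
grip_force: 0.0
```

Call:
{"api": "step_arm", "payload": {"rows": [[1,-0.09,0.02,0,0,0,0],[1,-0.09,0.02,0,0,0,0],[1,-0.08,-0.07,0,0,0,0],[1,-0.08,-0.07,0,0,0,0],[1,-0.1,-0.065,0,0,0,0]]}}

```text
t: 7.75
position: [0.4722, -0.1999, 0.0459]
eef_rot: [[-0.799, 0.601, 0.0], [0.601, 0.799, -0.0], [-0.0, -0.0, -1.0]]
contact_force: [0.7, -0.9, -0.2]
opening: 0.0003
grip_force: 0.0
```

Call:
{"api": "step_arm", "payload": {"rows": [[1,-0.1,-0.065,0,0,0,0],[1,-0.09,-0.04,0,0,0,0]]}}

```text
t: 7.95
position: [0.4748, -0.2058, 0.0458]
eef_rot: [[-0.799, 0.601, -0.0], [0.601, 0.799, 0.0], [0.0, -0.0, -1.0]]
contact_force: [-0.4, -0.1, 0.3]
opening: -0.0
grip_force: 0.3
```

Call:
{"api": "step_arm", "payload": {"rows": [[1,-0.09,-0.04,0,0,0,0],[1,-0.09,-0.04,0,0,0,0]]}}

```text
t: 8.15
position: [0.4777, -0.2107, 0.0458]
eef_rot: [[-0.799, 0.601, -0.0], [0.601, 0.799, 0.0], [0.0, 0.0, -1.0]]
contact_force: [-0.2, 0.8, 0.5]
opening: -0.0002
grip_force: 0.5
```

```bash
python3 - <<'E'
from h import *
o=get_obs();print(o['t'],o['position'],o['contact_force'],o['wrist_torque'])
c=get_calibration('wrist');im=read_camera('wrist');p=(.5765,-.1513,.136)
q=proj(c,W(p,[[-53-45*np.cos(t),-35-45*np.sin(t),55.5] for t in(.14,.5)]));print(q.round(1))
g=cv2.cvtColor(im,cv2.COLOR_RGB2GRAY)
np.save('w5.npy',im)
for r in range(190,262,4): print(r,cv2.resize(g[r:r+4,270:370],(25,1),interpolation=cv2.INTER_AREA)[0])
E
```

```text
8.15 [ 0.47766751 -0.21073376  0.04582444] [-0.16686337  0.84478124  0.48260908] [ 0.13575031  0.09100791 -0.01201486]
[[333.7 258.5]
 [320.7 281. ]]
190 [185 184 185 185 185 185 186 185 185 185 185 185 185 185 185 184 184 153
  84 116 135 137 136 136 135]
194 [184 185 185 185 185 184 186 185 185 185 185 186 185 184 184 185 139  79
 119 137 136 136 136 135 112]
198 [185 184 184 185 185 184 184 184 184 185 185 185 186 185 184 147  83 121
 137 137 136 136 126  96  83]
202 [185 185 184 184 184 185 184 185 184 184 185 185 185 183 134  83 124 136
 136 135 134 110  85  81  81]
206 [184 184 184 184 184 183 183 184 184 184 184 185 183 132  83 126 135 135
 137 122  92  82  83  82  82]
210 [184 184 184 184 183 183 183 183 183 181 180 174 125  85 128 136 136 134
 106  32  55  83  82  82  82]
214 [183 183 184 183 183 176 144 131 137 123 120  87  78 125 109 110 115  92
  72  28  60  83  82  82  83]
218 [184 184 184 183 183 131 111 110 110 109  77  63  80  92  82  82  83  83
  83  80  83  83  83  81  82]
222 [184 184 183 184 182 124 110 110 107  72  64  81  82  82  78  71  75  82
  82  82  83  82 
[... 275 characters left out ...]
  78  35  49  54  54  53  51
  47  44  61  81  82  88  88]
238 [183 184 183 183 165  76  68  81  81  72  72  49  22  65  67  60  55  52
  49  49  45  49  74  82  73]
242 [184 184 183 159  75  71  80  78  79  72  71  44  21  64  68  60  55  52
  50  50  49  48  43  61  81]
246 [183 183 160  79  72  78  46  29  38  70  71  43  23  63  67  53  25  28
  42  50  50  49  48  45  50]
250 [183 152  85  84  81  56  22  24  34  70  69  41  21  62  67  57  23  22
  25  50  50  50  50  49  47]
254 [143  82 121 125 115  51  24  28  44  70  66  38  22  61  67  62  26  25
  26  46  49  50  50  48  49]
258 [ 83 124 135 134 133  46  29  30  48  66  67  37  21  60  67  65  25  25
  26  32  50  49  49  50  50]
```

```bash
cat > lev.py <<'E'
from h import *
def lever(th,p=(.5765,-.1513,.136)):
    n=[[-53-r*np.cos(t:=th),-35-r*np.sin(t),z] for r,z in((45,24),(52,24),(45,55.5),(20,24))]
    return W(p,n)
E
python3 - <<'E'
from lev import *
c=get_calibration('wrist')
for th in(.1,.14,.3,.4,.5): print(th,proj(c,lever(th)).round(0).tolist())
E
```

```text
0.1 [[333.0, 233.0], [325.0, 227.0], [336.0, 255.0], [361.0, 255.0]]
0.14 [[332.0, 235.0], [323.0, 229.0], [334.0, 258.0], [360.0, 256.0]]
0.3 [[326.0, 244.0], [316.0, 239.0], [327.0, 267.0], [358.0, 259.0]]
0.4 [[323.0, 249.0], [313.0, 246.0], [324.0, 274.0], [356.0, 262.0]]
0.5 [[321.0, 255.0], [311.0, 252.0], [321.0, 280.0], [355.0, 264.0]]
```

```bash
python3 - <<'E'
from h import *
S=get_calibration('scene');R=np.array([[-.799,.601,0],[.601,.799,0],[0,0,-1]]);t=np.array([.5144,-.2279,.0608])
for y in(-.008,-.0145):
  for z in(.022,.01,0,-.01,-.06,-.08):
    print(y,z,((proj(S,[t+R@np.array([x,y,z]) for x in(.011,-.011)])+.5-[300,225])*7).round(0).tolist())
c=get_calibration('wrist');R=np.array(get_obs()['eef_rot']);t=get_obs()['position']
for z in(.022,.01,0,-.01): print(z,proj(c,[t+R@np.array([.011,y,z]) for y in(-.0085,.0085)]).round(0).tolist())
E
```

```text
-0.008 0.022 [[341.0, 388.0], [424.0, 401.0]]
-0.008 0.01 [[344.0, 366.0], [427.0, 379.0]]
-0.008 0 [[346.0, 348.0], [430.0, 361.0]]
-0.008 -0.01 [[348.0, 329.0], [433.0, 342.0]]
-0.008 -0.06 [[358.0, 227.0], [448.0, 241.0]]
-0.008 -0.08 [[362.0, 184.0], [454.0, 198.0]]
-0.0145 0.022 [[338.0, 410.0], [421.0, 423.0]]
-0.0145 0.01 [[340.0, 388.0], [424.0, 401.0]]
-0.0145 0 [[342.0, 370.0], [427.0, 383.0]]
-0.0145 -0.01 [[344.0, 351.0], [430.0, 364.0]]
-0.0145 -0.06 [[354.0, 250.0], [445.0, 264.0]]
-0.0145 -0.08 [[359.0, 207.0], [451.0, 221.0]]
0.022 [[305.0, 216.0], [331.0, 216.0]]
0.01 [[304.0, 223.0], [332.0, 223.0]]
0 [[303.0, 229.0], [333.0, 229.0]]
-0.01 [[302.0, 236.0], [333.0, 236.0]]
```

Both views put the real tip about 10 mm behind the TCP, i.e. at TCP z + 10 mm. That explains the misses: the tip passed over the pin top. I go back and descend to TCP z 0.027 for a tip at about z 37.

Call:
{"api": "step_arm", "payload": {"rows": [[1,0,0,-0.5,0,0,0],[1,0,0,-0.5,0,0,0],[1,0.41,0.17,0,0,0,0],[1,0.41,0.17,0,0,0,0],[1,0,0,0.5,0,0,0],[1,0,0,0.5,0,0,0],[1,0,0,0.16,0,0,0],[1,0,0,0.16,0,0,0],[1,0,0,0,0,0,0]]}}

```text
t: 9.1
position: [0.4635, -0.187, 0.0358]
eef_rot: [[-0.799, 0.601, -0.001], [0.601, 0.799, 0.001], [0.001, -0.0, -1.0]]
contact_force: [0.3, -0.5, 0.9]
opening: -0.0002
grip_force: 0.0
```

Call:
{"api": "step_arm", "payload": {"rows": [[1,0,0,0.1,0,0,0],[1,0,0,0.1,0,0,0],[1,0,0,0.1,0,0,0]]}}

```text
t: 9.4
position: [0.4643, -0.1878, 0.0273]
eef_rot: [[-0.799, 0.601, 0.001], [0.601, 0.799, -0.0], [-0.001, 0.0, -1.0]]
contact_force: [-0.4, 0.5, 0.7]
opening: -0.0004
grip_force: 0.0
```

Call:
{"api": "step_arm", "payload": {"rows": [[1,-0.09,0.02,0,0,0,0],[1,-0.09,0.02,0,0,0,0],[1,-0.08,-0.07,0,0,0,0],[1,-0.08,-0.07,0,0,0,0],[1,-0.1,-0.065,0,0,0,0]]}}

```text
t: 9.9
position: [0.4717, -0.1998, 0.0273]
eef_rot: [[-0.799, 0.601, -0.0], [0.601, 0.799, 0.0], [0.0, 0.0, -1.0]]
contact_force: [-1.5, 1.0, 0.7]
opening: 0.0
grip_force: 0.9
```

Call:
{"api": "step_arm", "payload": {"rows": [[1,-0.1,-0.065,0,0,0,0],[1,-0.09,-0.04,0,0,0,0]]}}

```text
t: 10.1
position: [0.4737, -0.2057, 0.027]
eef_rot: [[-0.799, 0.601, -0.001], [0.601, 0.799, 0.0], [0.001, -0.001, -1.0]]
contact_force: [-4.1, 0.6, 1.2]
opening: 0.0
grip_force: 1.5
```

```bash
python3 - <<'E'
from lev import *
o=get_obs();print(o['t'],o['position'],o['contact_force'],o['wrist_torque'])
c=get_calibration('wrist');im=read_camera('wrist')
for th in(.1,.14,.3,.4,.5): print(th,proj(c,lever(th)).round(0).tolist())
g=cv2.cvtColor(im,cv2.COLOR_RGB2GRAY)
for r in range(206,274,4): print(r,cv2.resize(g[r:r+4,290:390],(25,1),interpolation=cv2.INTER_AREA)[0])
E
```

```text
10.1 [ 0.47370876 -0.20565467  0.02703828] [-4.14030152  0.55578393  1.22134089] [0.06177635 0.59624388 0.00769129]
0.1 [[332.0, 256.0], [323.0, 249.0], [334.0, 285.0], [362.0, 279.0]]
0.14 [[330.0, 258.0], [321.0, 251.0], [332.0, 287.0], [361.0, 280.0]]
0.3 [[323.0, 267.0], [313.0, 262.0], [324.0, 298.0], [358.0, 283.0]]
0.4 [[320.0, 273.0], [310.0, 269.0], [321.0, 304.0], [357.0, 286.0]]
0.5 [[318.0, 279.0], [307.0, 276.0], [318.0, 311.0], [356.0, 288.0]]
206 [176 176 176 176 176 175 176 176 175 175 175 174 140  74  93 125 106  82
  79  78  77  30  24  71  77]
210 [176 176 176 176 176 176 176 176 176 176 175 118  68  97 118  90  78  78
  78  78  78  76  74  78  77]
214 [176 176 175 176 175 175 173 175 174 157 134  72 101 107  81  78  78  78
  77  78  77  78  77  77  78]
218 [173 173 162 162 149 139 117 125 133  84  70  99 124  93  78  79  78  79
  77  78  77  76  77  77  77]
222 [117 122 107 108 106 105 105 104  77  55  79  82  82  78  78  78  78  78
  78  78  78  78  78  78  77]
226 [104 104 104 106 105 105 103  75  55  70  77  78  77  77  63  74  78  78
  78  78  78  78  78  77  
[... 330 characters left out ...]
104 103  95  60  68  68  43  22  61  64  69  76  77  78  78  77  79  78
  78  77  78  78  78  78  78]
246 [101  56  29  31  66  67  42  18  61  63  51  28  31  63  77  77  77  78
  68  66  78  78  78  79  79]
250 [70 24 21 32 66 67 39 22 59 63 53 20 20 27 75 78 78 77 61 66 74 78 77 78
 78]
254 [38 22 25 40 67 64 38 20 57 64 58 26 23 26 70 77 79 78 77 87 67 32 71 77
 77]
258 [29 28 28 46 64 64 37 22 57 64 61 25 24 24 58 78 78 78 79 83 44 22 65 77
 78]
262 [25 23 23 44 62 63 36 19 56 63 63 28 23 21 32 56 74 78 78 78 74 72 78 78
 78]
266 [23 23 21 46 66 70 36 20 61 70 62 29 22 23 25 37 37 54 73 78 78 78 78 78
 78]
270 [23 22 22 23 35 72 51 30 80 52 24 22 21 23 25 40 44 38 36 53 71 78 79 78
 79]
```

Call:
{"api": "step_arm", "payload": {"rows": [[1,-0.09,-0.04,0,0,0,0],[1,-0.09,-0.04,0,0,0,0]]}}

```text
t: 10.35
position: [0.4766, -0.2107, 0.0268]
eef_rot: [[-0.799, 0.601, -0.001], [0.601, 0.799, 0.0], [0.001, -0.0, -1.0]]
contact_force: [-3.7, 0.5, 1.1]
opening: -0.0003
grip_force: 1.4
```

Call:
{"api": "step_arm", "payload": {"rows": [[1,-0.105,-0.015,0,0,0,0],[1,-0.105,-0.015,0,0,0,0],[1,-0.105,-0.015,0,0,0,0],[1,-0.105,-0.015,0,0,0,0]]}}

```text
t: 10.75
position: [0.4865, -0.2198, 0.0272]
eef_rot: [[-0.799, 0.601, 0.0], [0.601, 0.799, -0.0], [-0.0, 0.0, -1.0]]
contact_force: [-1.9, 0.1, -1.0]
opening: -0.0001
grip_force: 0.9
```

Steady, light forces mean the pin is being pushed, so I continue the arc.

Call:
{"api": "step_arm", "payload": {"rows": [[1,-0.105,0.01,0,0,0,0],[1,-0.105,0.01,0,0,0,0],[1,-0.105,0.01,0,0,0,0],[1,-0.095,0.03,0,0,0,0],[1,-0.095,0.03,0,0,0,0],[1,-0.095,0.03,0,0,0,0]]}}

```text
t: 11.35
position: [0.5031, -0.2277, 0.0273]
eef_rot: [[-0.799, 0.601, 0.0], [0.601, 0.799, -0.0], [-0.0, 0.0, -1.0]]
contact_force: [-2.0, -0.1, -0.1]
opening: -0.0002
grip_force: 0.7
```

Call:
{"api": "step_arm", "payload": {"rows": [[1,-0.095,0.055,0,0,0,0],[1,-0.095,0.055,0,0,0,0]]}}

```text
t: 11.55
position: [0.5096, -0.2284, 0.0272]
eef_rot: [[-0.799, 0.601, 0.0], [0.601, 0.799, -0.0], [-0.0, 0.0, -1.0]]
contact_force: [-1.3, 0.0, -0.8]
opening: -0.0002
grip_force: 0.7
```

```bash
python3 - <<'E'
from lev import *
o=get_obs();print(o['t'],o['position'],o['contact_force'],o['wrist_torque'])
c=get_calibration('wrist');im=read_camera('wrist');save('w6',im)
for th in(.1,.14,.3,1,1.2,1.3,1.4,1.5): print(th,proj(c,lever(th)).round(0).tolist())
g=cv2.cvtColor(im,cv2.COLOR_RGB2GRAY)
for r in range(206,290,4): print(r,cv2.resize(g[r:r+4,260:400],(28,1),interpolation=cv2.INTER_AREA)[0])
E
```

```text
11.55 [ 0.50955213 -0.22842598  0.02723059] [-1.29228197  0.03309807 -0.81162023] [0.03467752 0.28310241 0.03453362]
0.1 [[327.0, 188.0], [317.0, 180.0], [328.0, 204.0], [359.0, 214.0]]
0.14 [[325.0, 190.0], [315.0, 183.0], [326.0, 207.0], [359.0, 215.0]]
0.3 [[318.0, 201.0], [307.0, 195.0], [318.0, 219.0], [355.0, 220.0]]
1 [[311.0, 249.0], [299.0, 251.0], [309.0, 277.0], [351.0, 241.0]]
1.2 [[315.0, 262.0], [305.0, 266.0], [315.0, 292.0], [353.0, 247.0]]
1.3 [[319.0, 268.0], [309.0, 273.0], [319.0, 299.0], [355.0, 250.0]]
1.4 [[322.0, 273.0], [313.0, 279.0], [323.0, 305.0], [356.0, 252.0]]
1.5 [[327.0, 278.0], [318.0, 285.0], [329.0, 311.0], [358.0, 254.0]]
206 [180 169 110 129 131 131 130 131 132 132 133 133 132 132 133 133 134 134
 123  88  81  81  80  81  81  80  81  80]
210 [176 115 124 130 131 131 131 132 132 132 133 134 132 132 133 134 134 115
  85  81  81  81  81  80  81  81  80  74]
214 [129 121 129 129 130 127 131 132 132 132 133 132 130 132 133 133 123  86
  81  82  82  81  80  81  81  79  59  40]
218 [117 132 130 131  78  40 126 131 130 132 132 131 130 131 127 117  36  5
[... 1310 characters left out ...]

  66  78  80  80  79  79  79  79  79  79]
266 [128 128 123 112 106  86  23  23  35  67  70  26  44  70  58  25  23  35
  78  69  70  79  80  79  79  79  76  75]
270 [127 126 126 127 101  24  23  22  22  32  78  36  61  59  26  22  23  25
  68  65  67  78  79  78  78  78  42  29]
274 [124 126 126 127 103  24  24  25  25  24  41  36  50  24  23  24  27  20
  32  79  88  79  79  74  63  63  43  45]
278 [ 59 125 125 125  69  24  21  24  24  22  25  31  28  22  23  26  27  24
  25  68  83  79  69  30  21  22  25  44]
282 [26 96 84 52 26 22 21 23 23 23 23 29 26 22 23 22 20 22 22 26 45 60 47 21
 22 24 24 23]
286 [24 23 22 22 23 21 21 22 23 23 23 30 27 22 22 23 22 23 21 22 23 22 24 22
 23 27 26 22]
```

The lever band in the picture fits an angle of about 1.22. I push about 8 mm more, to about 1.4.

Call:
{"api": "step_arm", "payload": {"rows": [[1,-0.08,0.045,0,0,0,0],[1,-0.08,0.045,0,0,0,0],[1,-0.08,0.045,0,0,0,0]]}}

```text
t: 11.9
position: [0.5176, -0.2294, 0.0272]
eef_rot: [[-0.799, 0.601, -0.0], [0.601, 0.799, 0.0], [0.0, 0.0, -1.0]]
contact_force: [-1.8, 0.7, 0.0]
opening: -0.0004
grip_force: 1.0
```

```bash
python3 - <<'E'
from lev import *
o=get_obs();print(o['t'],o['position'],o['contact_force'],o['wrist_torque'])
c=get_calibration('wrist');im=read_camera('wrist')
for th in(1.2,1.3,1.4,1.5): print(th,proj(c,lever(th)).round(0).tolist())
g=cv2.cvtColor(im,cv2.COLOR_RGB2GRAY)
for r in range(190,274,4): print(r,cv2.resize(g[r:r+4,330:410],(20,1),interpolation=cv2.INTER_AREA)[0])
E
```

```text
11.9 [ 0.51759817 -0.22938769  0.02716217] [-1.82237812  0.67363199  0.00952608] [1.58533316e-01 3.06234609e-01 1.38076310e-04]
1.2 [[309.0, 251.0], [298.0, 256.0], [306.0, 280.0], [347.0, 236.0]]
1.3 [[312.0, 257.0], [302.0, 263.0], [311.0, 287.0], [348.0, 239.0]]
1.4 [[316.0, 263.0], [307.0, 269.0], [315.0, 293.0], [350.0, 242.0]]
1.5 [[320.0, 268.0], [312.0, 275.0], [321.0, 299.0], [352.0, 244.0]]
190 [134 134 134 134 135 134 134 134 134 134 109  81  81  81  82  81  80  58
  37  46]
194 [133 134 134 135 135 135 135 134 135 134 100  81  81  81  81  76  49  38
  47  50]
198 [135 136 135 134 135 134 136 135 132 131  91  81  81  81  70  41  42  48
  48  50]
202 [136 134 135 134 135 135 133 114  99  90  82  82  80  59  38  44  49  49
  49  48]
206 [125  65  91 135 134 124  93  81  81  82  81  76  48  38  47  49  50  49
  48  49]
210 [ 97  27  44 134 112  84  82  80  81  81  68  40  36  42  46  49  49  50
  50  49]
214 [128  90 110 121  87  81  81  80  79  57  35  37  43  46  45  46  50  50
  49  51]
218 [131 131 115  87  80  80  80  76  48  36  39  46  48  50  48  47  49  50
  56  74]

[... 157 characters left out ...]
 47 49 49 46 47 41 30 40 48 67 79 79 79]
234 [79 80 67 40 42 49 49 48 49 49 48 45 48 46 48 63 79 80 80 80]
238 [73 57 35 45 48 49 49 48 50 49 49 53 68 69 75 80 81 80 80 80]
242 [53 37 46 48 48 49 50 49 49 49 60 79 80 79 79 80 80 80 80 80]
246 [50 24 27 41 49 50 49 49 52 69 80 81 80 80 79 79 80 80 79 79]
250 [56 23 24 24 48 49 50 56 76 79 80 80 79 80 79 79 79 78 79 78]
254 [60 26 26 24 46 49 60 79 81 80 79 79 80 80 80 80 78 78 78 78]
258 [63 26 25 24 43 56 61 79 80 79 79 79 79 79 59 54 79 78 77 79]
262 [65 25 21 22 48 72 82 79 79 80 79 79 79 76 22 20 74 79 80 79]
266 [63 28 20 21 37 83 89 83 80 79 79 79 80 80 64 64 79 80 79 78]
270 [28 22 23 22 25 64 80 79 79 79 78 78 80 79 78 78 78 79 79 78]
```

The upper and lower lever edges have a slope of about -0.78, which fits about 1.5 rad. The stop is well clear and only 2 N is on it. I back off, rise and go above the pad, turning by 45°.

Call:
{"api": "step_arm", "payload": {"rows": [[1,0.2,0,0,0,0,0],[1,0.4,0,0,0,0,0],[1,0,0,-0.6,0,0,0],[1,0,0,-0.9,0,0,0],[1,0,0,-0.95,0,0,0],[1,0.02,0.59,0,0,0,0],[1,0.02,0.59,0,0,0,0],[1,0.02,0.59,0,0,0,0],[1,0.02,0.59,0,0,0,0],[1,0.02,0.59,0,0,0,0]]}}

```text
t: 12.95
position: [0.5543, -0.1454, 0.101]
eef_rot: [[-0.799, 0.601, 0.001], [0.601, 0.799, -0.0], [-0.001, 0.0, -1.0]]
contact_force: [0.2, -0.2, 0.5]
opening: 0.0
grip_force: 0.0
```

Call:
{"api": "step_arm", "payload": {"rows": [[1,0,0,0,0,0,-8.59],[1,0,0,0,0,0,-8.59],[1,0,0,0,0,0,-8.59],[1,0,0,0,0,0,-8.59],[1,0,0,0,0,0,-8.59],[1,0,0,0,0,0,-1.7],[1,0,0,0,0,0,0]]}}

```text
t: 13.65
position: [0.5539, -0.146, 0.1008]
eef_rot: [[-0.991, -0.132, 0.001], [-0.132, 0.991, -0.0], [-0.0, -0.0, -1.0]]
contact_force: [-0.7, 0.3, -0.2]
opening: -0.0002
grip_force: 0.0
```

```bash
python3 - <<'E'
from h import *
o=get_obs();print(o['t'],o['position'],o['eef_rot'],o['contact_force'],o['q'])
p=np.array((.5765,-.1513,.136));d=np.array(o['position'])[:2]-p[:2];print(np.cos(p[2])*d[0]+np.sin(p[2])*d[1],-np.sin(p[2])*d[0]+np.cos(p[2])*d[1])
c=get_calibration('wrist');im=read_camera('wrist');save('w7',im)
print(c['extrinsics'].tolist())
print(proj(c,W(p,[[31,101,71],[36,88,90],[36,132,90],[36,132,50],[-20,5,78],[-53,-80,55.5],[12,-8,85]])).round(1))
E
```

```text
13.65 [ 0.55385309 -0.14604722  0.10084088] [[-9.91309766e-01 -1.31547263e-01  5.14199691e-04]
 [-1.31547351e-01  9.91309878e-01 -1.40508947e-04]
 [-4.91247666e-04 -2.06929498e-04 -9.99999858e-01]] [-0.67277386  0.25782005 -0.20807182] [-3.95524156e-01  2.13421884e-01  1.77266924e+00  7.48330473e-05
  1.15497289e+00 -2.09828039e+00]
-0.021725613111390228 0.00827477110262298
[[-0.1301957219336513, 0.9914882940968106, -0.00019146585714107688, 0.21622758108697185], [0.9515146879540477, 0.1250009261904982, 0.2810597215170315, -0.5111708771768125], [0.27869135723572236, 0.03641059077406942, -0.9596902605953634, 0.11356391635350586], [0.0, 0.0, 0.0, 1.0]]
[[441.8 291.6]
 [433.7 314.2]
 [496.4 313.2]
 [467.6 281.5]
 [312.6 232.9]
 [194.1 178.4]
 [293.8 280.7]]
```

```bash
python3 - <<'E'
import cv2
a=cv2.imread('pics/w7.png')[250:335,400:520]
cv2.imwrite('pics/w7c.png',cv2.resize(a,None,fx=6.6,fy=6.6,interpolation=cv2.INTER_CUBIC))
E
```

```text
(no output)
```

View pics/w7c.png

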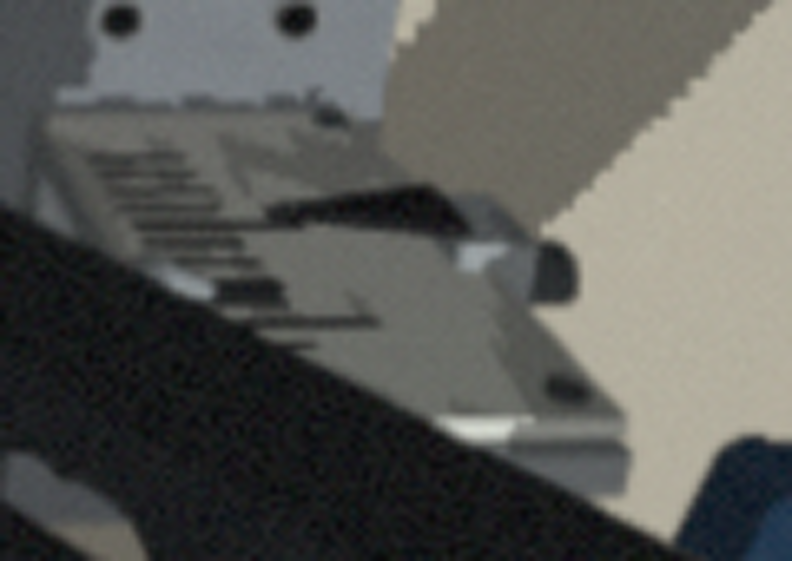

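Upside-down crop of the scale: zero line at row 322 (its long end at x 380), pointer's black tip at (285,292), flag's tip at (270,212), and 4 mm lines at rows 242, 225, 206 and 188.

```bash
cat > f.py <<'E'
from h import *
p=np.array((.5765,-.1513,.136))
def toL(P):
    d=np.asarray(P)-[p[0],p[1],0];c,s=np.cos(p[2]),np.sin(p[2])
    return np.array([c*d[0]+s*d[1],-s*d[0]+c*d[1],d[2]])*1000
def onx(c,uv,x):
    o,d=ray(c,uv);a=toL(o);b=toL(o+d);d=b-a;return a+d*(x-a[0])/d[0]
E
python3 - <<'E'
from f import *
c=get_calibration('wrist')
px=lambda x,y:((x+.5)/6.6-.5+400,(y+.5)/6.6-.5+250)
print('ptr',onx(c,px(285,292),31),'zero',onx(c,px(380,322),36),onx(c,px(320,322),36))
for x in(31,33,34,35,36):print('flag',x,onx(c,px(270,212),x))
for q in((180,225),(170,206),(155,188),(140,156),(195,242),(230,262)):print(q,onx(c,px(*q),36))
for q in((430,430),(530,415),(625,415)):print('top',q,onx(c,px(*q),36))
E
```

```text
ptr [ 31.         100.43811274  73.81250365] zero [ 36.         112.4981745   72.56198879] [ 36.         105.67752282  72.40189501]
flag 31 [ 31.         105.42108241  57.68224057]
flag 33 [ 33.         106.96720055  54.54194052]
flag 34 [ 34.         107.74025962  52.97179049]
flag 35 [ 35.         108.51331869  51.40164047]
flag 36 [ 36.         109.28637776  49.83149044]
(180, 225) [36.         96.96422689 52.48207554]
(170, 206) [36.         97.26726848 48.2110004 ]
(155, 188) [36.         96.85792291 44.00975889]
(140, 156) [36.         97.63429784 36.20958793]
(195, 242) [36.         97.4388141  56.19574663]
(230, 262) [ 36.         100.05444966  60.4670972 ]
top (430, 430) [ 36.         109.08969678  91.03223789]
top (530, 415) [ 36.         120.82032392  88.94595734]
top (625, 415) [ 36.         130.86443324  89.22868889]
```

The flag's stand-off plane is unknown and decides its height, so I take one lower-angle wrist view.

Call:
{"api": "step_arm", "payload": {"rows": [[1,0.7,0,0,0,0,0],[1,0.7,0,0,0,0,0],[1,0,0,0,0,-8.5,0],[1,0,0,0,0,-8.5,0],[1,0,0,0,0,-8.5,0],[1,0,0,0,0,0,0],[1,0,0,0,0,0,0]]}}

```text
t: 14.4
position: [0.5117, -0.1525, 0.1009]
eef_rot: [[-0.896, -0.13, 0.424], [-0.117, 0.992, 0.056], [-0.428, 0.001, -0.904]]
contact_force: [0.1, -1.1, -0.1]
opening: -0.0001
grip_force: 0.0
```

```bash
python3 - <<'E'
from f import *
import pickle
o=get_obs();print(o['t'],o['position'],toL(o['position']))
c=get_calibration('wrist');im=read_camera('wrist');save('w8',im);pickle.dump(c,open('c8.pkl','wb'))
q=proj(c,W(p,[[31,101,71],[36,88,90],[36,132,90],[36,132,40],[-20,5,78]]));print(q.round(1))
a=cv2.resize(im[int(q[0][1])-50:int(q[0][1])+40,int(q[0][0])-45:int(q[0][0])+75],None,fx=6.6,fy=6.6,interpolation=cv2.INTER_CUBIC);print(int(q[0][0])-45,int(q[0][1])-50)
save('w8c',a)
E
```

```text
14.4 [ 0.51167324 -0.15250641  0.10094561] [-64.3917309    7.59402045 100.94561135]
[[422.5 286.9]
 [412.1 309.8]
 [462.7 309.1]
 [443.9 261.6]
 [314.6 259.4]]
377 236
```

```bash
python3 - <<'E'
from f import *
import pickle
c=pickle.load(open('c8.pkl','rb'));g=cv2.imread('pics/w8.png',0)
for q in([31,105.4,57.7-1.5],[33,107,54.5-1.5],[34,107.7,53-1.5],[36,109,49.8-1.5]):print(q,proj(c,W(p,q)).round(1))
for z in (71,51,47,43,55): print('line',z,proj(c,W(p,[[36,97,z],[36,112,z]])).round(1).tolist())
print('    ',list(range(405,460,2)))
for r in range(255,302): print(r,' '.join('%3d'%v for v in g[r,404:460]))
E
```

```text
[31, 105.4, 56.2] [[422.9 272.8]]
[33, 107, 53.0] [[423.2 271.1]]
[34, 107.7, 51.5] [[423.2 270.4]]
[36, 109, 48.3] [[423.1 268.8]]
line 71 [[416.8, 289.9], [433.2, 289.7]]
line 51 [[411.5, 271.3], [427.0, 271.1]]
line 47 [[410.5, 267.8], [425.8, 267.7]]
line 43 [[409.5, 264.4], [424.7, 264.3]]
line 55 [[412.5, 274.9], [428.2, 274.7]]
     [405, 407, 409, 411, 413, 415, 417, 419, 421, 423, 425, 427, 429, 431, 433, 435, 437, 439, 441, 443, 445, 447, 449, 451, 453, 455, 457, 459]
255 123 124 125 126 126 118 106 108 114 122 126 125 125 127 125 117 100 102 106 112 118 124 124 125 124 112 101 101 104 105 108 115 114 107 102 104 123 163 181 185 186 186 186 185 186 188 188 188 186 185 187 187 185 186 185 188
256 121 124 122 125 126 118 107 102 102 112 124 126 125 125 125 117 104 102 103 104 106 112 116 123 122 111 103 103 101 100 104 105 107 104 102 101 113 152 181 183 186 186 187 183 185 186 185 188 184 185 189 188 185 185 187 185
257 109 116 118 121 121 116 101  98  96 107 117 120 122 124 124 117 107 102 100 101 101 102 105 112 116 113 101 101 101 102 101  99 101 100 103 103 105 139 172 1
[... 9398 characters left out ...]
 119 128 113  56
299  23  17  18  22  24  23  24  26  26  23  28  23  26  27  20  19  25  25  25  26  28  21  25  28  15  19  27  24  27  23  28  43  68  95 115 120 122 125 124 122 128 122 123 126 122 127 121 125 121 108 102 105 112 121 119  87
300  25  23  32  19  24  28  23  24  20  19  24  25  26  26  28  20  24  25  21  23  20  31  26  21  32  27  18  23  27  30  27  24  34  40  65  93 115 120 123 127 123 125 125 124 121 125 124 124 120 108  98 101 110 118 134 118
301  27  26  17  29  26  30  28  23  26  21  27  26  28  24  24  20  21  25  25  19  23  21  17  18  23  23  26  24  22  23  17  29  26  19  35  46  63  94 113 119 124 126 124 127 124 125 125 123 118  93  74  85 102 118 128 109
```

Relative to the pointer, the flag lies 16.1 mm lower in w7 and 16.2 mm lower in w8, both with x = 31. The two views agree, so the target sink is about 16.1 mm: tilt 0.075 and 9 mm at the pad. I return above the pad and descend.

Call:
{"api": "step_arm", "payload": {"rows": [[1,0,0,0,0,8.5,0],[1,0,0,0,0,8.5,0],[1,0,0,0,0,8.5,0],[1,-0.7,0,0,0,0,0],[1,-0.7,0,0,0,0,0],[1,0,0,0.4,0,0,0],[1,0,0,0.2,0,0,0],[1,0,0,0.1,0,0,0],[1,0,0,0,0,0,0]]}}

```text
t: 15.35
position: [0.5526, -0.146, 0.0787]
eef_rot: [[-0.991, -0.133, -0.002], [-0.133, 0.991, 0.0], [0.002, 0.001, -1.0]]
contact_force: [-0.3, 0.8, -0.3]
opening: 0.0002
grip_force: 0.0
```

Call:
{"api": "step_arm", "payload": {"rows": [[1,0,0,0.06,0,0,0],[1,0,0,0.06,0,0,0],[1,0,0,0.06,0,0,0],[1,0,0,0.04,0,0,0],[1,0,0,0,0,0,0]]}}

```text
t: 15.85
position: [0.5537, -0.1462, 0.073]
eef_rot: [[-0.991, -0.134, -0.0], [-0.134, 0.991, 0.0], [0.0, 0.0, -1.0]]
contact_force: [0.2, 0.3, 0.5]
opening: 0.0003
grip_force: 0.0
```

Call:
{"api": "step_arm", "payload": {"rows": [[1,0,0,0.035,0,0,0],[1,0,0,0.035,0,0,0],[1,0,0,0,0,0,0]]}}

```text
t: 16.15
position: [0.5537, -0.1461, 0.0708]
eef_rot: [[-0.991, -0.134, -0.0], [-0.134, 0.991, 0.0], [0.0, 0.0, -1.0]]
contact_force: [0.3, 0.7, -0.2]
opening: -0.0002
grip_force: 0.0
```

Call:
{"api": "step_arm", "payload": {"rows": [[1,0,0,0.035,0,0,0],[1,0,0,0.035,0,0,0],[1,0,0,0,0,0,0]]}}

```text
t: 16.45
position: [0.5537, -0.146, 0.0687]
eef_rot: [[-0.991, -0.134, -0.0], [-0.134, 0.991, 0.0], [0.0, 0.0, -1.0]]
contact_force: [0.2, -0.3, -0.3]
opening: 0.0
grip_force: 0.0
```

Call:
{"api": "step_arm", "payload": {"rows": [[1,0,0,0.03,0,0,0],[1,0,0,0,0,0,0]]}}

```text
t: 16.65
position: [0.5539, -0.1461, 0.0682]
eef_rot: [[-0.991, -0.134, 0.0], [-0.134, 0.991, 0.0], [-0.0, 0.0, -1.0]]
contact_force: [-1.4, -0.3, 1.9]
opening: -0.0004
grip_force: 1.2
```

Call:
{"api": "step_arm", "payload": {"rows": [[1,0,0,0.03,0,0,0],[1,0,0,0,0,0,0]]}}

```text
t: 16.85
position: [0.5539, -0.146, 0.0672]
eef_rot: [[-0.991, -0.134, 0.0], [-0.134, 0.991, 0.0], [-0.0, 0.0, -1.0]]
contact_force: [-2.0, 0.8, 2.5]
opening: -0.0
grip_force: 1.5
```

Call:
{"api": "step_arm", "payload": {"rows": [[1,0,0,0.03,0,0,0],[1,0,0,0,0,0,0]]}}

```text
t: 17.05
position: [0.5539, -0.1459, 0.0662]
eef_rot: [[-0.991, -0.134, 0.0], [-0.134, 0.991, 0.0], [-0.0, 0.0, -1.0]]
contact_force: [-1.9, 1.7, 2.9]
opening: 0.0002
grip_force: 1.8
```

Call:
{"api": "step_arm", "payload": {"rows": [[1,0,0,0.03,0,0,0],[1,0,0,0,0,0,0]]}}

```text
t: 17.25
position: [0.5539, -0.1459, 0.0653]
eef_rot: [[-0.991, -0.134, 0.0], [-0.134, 0.991, 0.0], [-0.0, 0.0, -1.0]]
contact_force: [-1.1, 2.3, 4.2]
opening: -0.0
grip_force: 2.1
```

Contact came at TCP z 0.0683, so the tip was at 0.078 as predicted. I press on in small steps.

Call:
{"api": "step_arm", "payload": {"rows": [[1,0,0,0.025,0,0,0],[1,0,0,0.025,0,0,0],[1,0,0,0.025,0,0,0],[1,0,0,0.025,0,0,0],[1,0,0,0.025,0,0,0],[1,0,0,0,0,0,0]]}}

```text
t: 17.85
position: [0.5539, -0.1456, 0.0616]
eef_rot: [[-0.991, -0.134, -0.0], [-0.134, 0.991, 0.001], [-0.0, 0.001, -1.0]]
contact_force: [-1.7, 4.5, 6.3]
opening: -0.0004
grip_force: 3.0
```

```bash
python3 - <<'E'
from f import *
import pickle
o=get_obs();print(o['t'],o['position'],toL(o['position']),o['contact_force'])
c=get_calibration('wrist');im=read_camera('wrist');save('w9',im);pickle.dump(c,open('c9.pkl','wb'))
for z in(71,61,55): print(z,proj(c,W(p,[[31,101,z+2.2],[31,105.4,z+2.2]])).round(1).tolist())
g=cv2.cvtColor(im,cv2.COLOR_RGB2GRAY);q=proj(c,W(p,[31,103,60]))[0].astype(int)
x0=q[0]-26;print(q,'cols',x0)
for r in range(q[1]-20,q[1]+20): print(r,' '.join('%3d'%v for v in g[r,x0:x0+52]))
E
```

```text
17.85 [ 0.55390652 -0.14564732  0.06156098] [-21.61846474   8.66373788  61.56097812] [-1.69742013  4.46362119  6.26100886]
71 [[469.0, 331.5], [476.1, 331.4]]
61 [[461.2, 320.4], [468.0, 320.3]]
55 [[456.9, 314.3], [463.4, 314.2]]
[461 317] cols 435
297 107 111 111 110  99 107 110 108 113 112 112 113 110 112 110 109 105  89  91  90  97 105 107 112 112 111 110 112 111 105  98  91  86  90  90  99 101 103 107 107  94  89  90  89  96 106 108 109 108 109 110 108
298  86 102 110 108  90  94  89  93 107 107 107 111 111 114 110 111 108  95  88  88  88  90  97 102 105 109 112 111 111 107 101  86  89  87  89  91  91  93  98 100  94  88  91  88  89  93 101 108 111 111 111 109
299  42  57  86 100  92  86  87  89  89  91  94 105 109 111 113 109 111 105  91  89  87  91  90  88  93 100 107 104 107 110 104  91  89  91  89  89  88  86  90  89  86  88  89  87  87  91  94 105 109 112 112 110
300  19  25  39  56  82  81  85  84  83  83  83  86  96 110 113 113 111 105  95  85  90  89  86  89  89  89  91  95  99 104 103  94  89  86  88  85  88  91  88  92  90  93  87  89  88  87  88  95 102 109 109 108
30
[... 6929 characters left out ...]
  21  19  21  24  18  24  28  24  14  26  26  26  17  22  18  22
334  26  19  25  25  26  25  31  30  33  27  23  25  26  28  27  28  19  30  19  25  19  18  19  21  26  21  23  17  28  20  24  32  28  20  21  25  22  20  24  24  13  27  24  24  23  24  16  25  24  21  22  17
335  21  27  24  30  23  24  34  28  27  34  27  28  30  35  22  25  27  29  29  29  28  21  22  27  29  22  27  28  24  17  21  19  23  26  23  21  19  13  23  27  26  27  15  25  22  29  23  18  25  16  19  19
336  28  24  31  32  23  30  27  30  30  26  34  26  27  24  30  25  21  24  27  18  29  11  26  30  20  18  28  27  20  25  20  19  25  17  21  24  24  24  24  26  27  17  17  20  25  28  30  21  21  23  21  11
```

The gripper hides the pointer from the wrist camera here; the tool edge runs from (435,300) to (487,325). A small twist about the vertical tip axis brings the scale into view, still short of the mark.

Call:
{"api": "step_arm", "payload": {"rows": [[1,0,0.01,0,0,0,5],[1,0,0.01,0,0,0,5],[1,0,0.01,0,0,0,5],[1,0,0,0,0,0,5],[1,0,0,0,0,0,0]]}}

```text
t: 18.4
position: [0.555, -0.1462, 0.0624]
eef_rot: [[-0.977, 0.215, 0.003], [0.215, 0.977, -0.002], [-0.003, -0.001, -1.0]]
contact_force: [0.7, -0.2, 5.6]
opening: -0.0003
grip_force: 2.6
```

```bash
cat > look.py <<'E'
from f import *
import pickle,sys
n=sys.argv[1]
o=get_obs();print(o['t'],o['position'],toL(o['position']),o['contact_force'])
c=get_calibration('wrist');im=read_camera('wrist');save(n,im);pickle.dump(c,open(n+'.pkl','wb'))
for z in(71,61,57,55,53): print(z,proj(c,W(p,[[31,101,z],[31,105.4,z]])).round(1).tolist())
q=proj(c,W(p,[31,103,58]))[0].astype(int);x0,y0=q[0]-45,q[1]-35;print('crop',x0,y0)
save(n+'c',cv2.resize(im[y0:y0+70,x0:x0+95],None,fx=8,fy=8,interpolation=cv2.INTER_CUBIC))
E
python3 look.py wa; python3 - <<'E'
import cv2
g=cv2.imread('pics/wac.png',0)[3::8,3::8]
for r in range(8,58):print('%2d'%r,' '.join('%3d'%v for v in g[r,15:80]))
E
```

```text
18.4 [ 0.5550334  -0.14618055  0.06239045] [-20.57428604   7.98264936  62.39044729] [ 0.69553591 -0.16688988  5.58380897]
71 [[497.8, 276.9], [505.2, 274.6]]
61 [[488.0, 268.2], [495.0, 266.0]]
57 [[484.4, 265.0], [491.3, 262.8]]
55 [[482.7, 263.4], [489.5, 261.2]]
53 [[481.0, 261.9], [487.7, 259.7]]
crop 443 229
 8 143 138 142 140 138 141 139 139 139 139 139 139 142 142 140 143 139 142 142 141 140 140 141 142 139 141 140 125 111 102  94  89  91  89  87  79  83  76  67  61  63  64  80  95  98  91  88  85  84  88 100 111 116 115 115 113 115 115 113 114 115 113 113 113 113
 9 140 139 141 141 140 141 140 141 136 140 141 140 143 142 140 143 139 142 139 140 141 139 143 141 142 142 137 111  95  86  84  83  79  83  80  81  92  70  53  49  47  46  57  67  88  92  91  90  88  86  96 114 118 114 113 114 116 113 115 114 111 111 114 113 115
10 140 138 141 142 142 141 139 141 142 142 140 137 140 140 139 140 141 139 140 141 141 140 138 140 139 128 119  96  83  80  83  81  88 100 103 105 106  79  54  47  49  51  56  63  78  90  94  91  90  91  97 111 115 116 115 113 114 112 115 113 112 112 114 113 
[... 11664 characters left out ...]
89  92  88  87  84  77  58  54  49  48  57  62  72  85  89  90  92  88  86  84  76  63  54  45  41  54  63  79  90  96 107 113 112 115 117 113 117 117 113 114 116 116 118 114
56  98 101 100 100 105 104 102 103  92  79  66  63  70  76  77  84  93  90  92  93  93  89  84  75  59  55  50  54  61  69  73  87  88  92  91  90  83  79  75  64  52  46  49  56  67  80  90  99 109 112 115 114 119 116 116 115 116 115 117 115 117 114 117 117 114
57  98  99 104 104 103 104 103  98  89  71  61  63  63  66  72  80  86  93  90  94  93  88  63  53  53  64  70  76  88  86  88  91  87  81  81  72  56  42  35  45  54  73  85  93 101 109 114 114 115 113 107 105 112 117 114 115 116 115 117 114 114 114 114 114 116
```

View pics/wac.png

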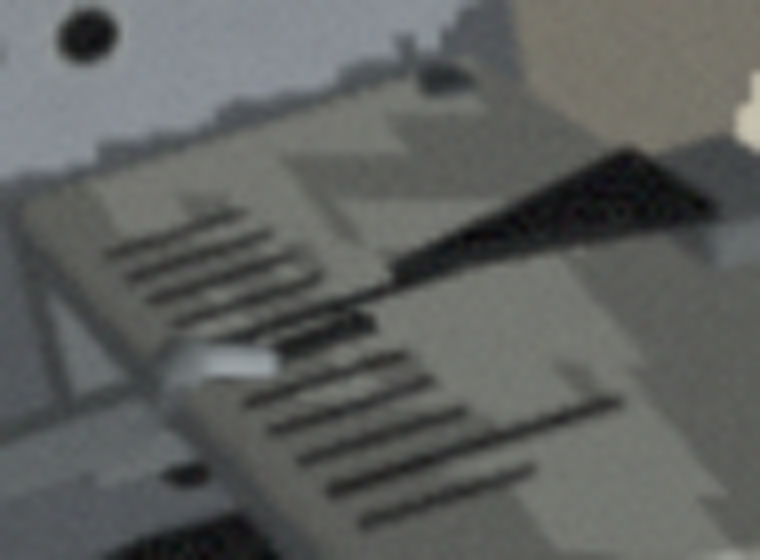

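The picture shows the pointer's tip at crop (370,324), still above the flag's tip at crop (392,273). The picture is upside down, so the pointer has to go further up the image.

```bash
python3 - <<'E'
from f import *
import pickle
c=pickle.load(open('wa.pkl','rb'))
px=lambda x,y:((x+.5)/8-.5+443,(y+.5)/8-.5+229)
for n,q in(('ptr',(370,324)),('flag',(392,273)),('zero',(615,402)),('20',(390,285))):
  print(n,[onx(c,px(*q),x).round(1).tolist() for x in((31,32) if n in('ptr','flag') else (36,))])
E
```

```text
ptr [[31.0, 100.9, 62.0], [32.0, 101.5, 60.7]]
flag [[31.0, 105.6, 57.0], [32.0, 106.2, 55.7]]
zero [[36.0, 112.4, 72.1]]
20 [[36.0, 107.6, 51.8]]
```

All consistent: sunk 11.1 mm, 5.0 mm to go, which is about 2.65 mm at the finger (TCP z 0.0597).

Call:
{"api": "step_arm", "payload": {"rows": [[1,0,0.005,0.02,0,0,0],[1,0,0.005,0.02,0,0,0],[1,0,0.005,0.02,0,0,0],[1,0,0,0.018,0,0,0],[1,0,0,0,0,0,0]]}}

```text
t: 18.95
position: [0.555, -0.1459, 0.06]
eef_rot: [[-0.977, 0.213, 0.002], [0.213, 0.977, -0.002], [-0.003, -0.002, -1.0]]
contact_force: [-0.3, 0.5, 6.0]
opening: -0.0004
grip_force: 3.0
```

```bash
python3 look.py wb; python3 - <<'E'
import cv2
g=cv2.imread('pics/wb.png',0)
for r in range(254,284):print(r,' '.join('%3d'%v for v in g[r,466:516]))
E
```

```text
18.95 [ 0.55497983 -0.14594786  0.06003308] [-20.5958082    8.22045227  60.03308357] [-0.34272767  0.54401585  5.98335864]
71 [[499.6, 279.6], [507.2, 277.2]]
61 [[489.7, 270.6], [496.8, 268.4]]
57 [[486.0, 267.3], [493.0, 265.1]]
55 [[484.3, 265.7], [491.1, 263.5]]
53 [[482.5, 264.1], [489.3, 262.0]]
crop 445 232
254 115 114 115 114 116 114 117 116 117 116 115 115 116 119 115 112 103  94  91  93  94  92  92  93  90  91  95  91  93  94  93  94  92  97  90  91  90  94  91  94  91  93  92  92  91  87  70  55  36  25
255 103 101 100 101  97 100  99 102 100 106 114 115 117 118 116 116 103  95  93  94  93  93  95  95  96  96  94  95  94  93  97  97  94  95  97  95  94  94  96  93  93  91  92  87  70  49  36  31  25  15
256 108  94  91  93  94  93  90  92  92  96 106 114 116 121 114 116 114 100  94  94  92 109 111 111 111 112 112 112 115 111 112 113 110 110 113 116 111 113 117 112 110  98  73  50  32  27  23  18  18  28
257 115 106  95  86  89  81  69  65  64  80  95 109 115 117 117 117 115 110 101  92  95 110 115 117 115 114 116 117 115 114 115 116 116 115 117 116 113 112 116 111  91  59 
[... 4635 characters left out ...]
  59  61  70  81  91 101 117 115 115 113 115 117 115 114 118 116 119 116 117 118 116 113
281  72  78  87  89  91  93  91  95  77  60  49  51  58  67  75  84  89  90  97 107 107 101 101  81  68  65  64  76  82  92 104 110 113 113 115 111 107 114 115 116 116 119 116 116 118 116 117 116 119 114
282  66  74  82  86  90  90  93  90  76  71  71  83  88  88  89  89  89  84  83  81  62  59  55  55  65  80  90 105 107 107 105 105 103  98  99  85  80  99 111 117 117 117 114 115 117 118 113 115 109  94
283  61  65  70  83  87  91  91  89  88  89  90  92  92  88  84  80  67  56  51  46  53  60  71  75  91  93  89  91  90  90  84  79  66  56  54  53  66  87 104 107 109 112 114 114 113 102  95  89  78  59
```

```bash
python3 - <<'E'
from f import *
import pickle
c=pickle.load(open('wb.pkl','rb'))
for n,q in(('ptr',(486.8,268.4)),('flag',(493,265.2)),('flag',(492.8,265.6))):
  print(n,onx(c,q,31))
a=cv2.imread('pics/wa.png',0)
for r in range(257,274):print(r,' '.join('%3d'%v for v in a[r,474:510]))
E
```

```text
ptr [ 31.         100.79527153  58.20534315]
flag [ 31.         105.35175591  57.10632277]
flag [ 31.         105.04467948  57.41072104]
257 110 100  93 105 113 114 111 115 114 110  99  93  92 102 112 116 114 118 114 116 115 116 115 114 108 102  74  51  35  24  23  20  23  20  13  27
258  73  69  76 103 115 115 113 112 116 116 110  97  93  97 111 116 115 116 117 115 119 115 110 105  73  50  32  10  10  15  14  13  21  30  27  30
259  71  90 104 109 104  97  97 100 110 117 110 111 108 101 107 117 114 114 115 112 110 105  72  50  31  18  27  20  32  26  34  35  32  34  37  34
260  90  98 108 103  86  77  85  92 103 112 115 117 115 114 113 112 101  96  94  89  69  50  38  29  23  30  32  29  35  33  35  35  37  45  47  55
261  79  75  66  63  68  75  85  91  95 109 114 114 114 112 115 115 108  91  67  49  40  34  33  31  36  33  38  43  42  45  54  60  73  82  84 101
262  50  53  62  89 106 107  97  95  89  95 111 115 117 115 117 118 113  81  47  34  35  31  35  28  34  45  58  74  81  92 107 113 113 112 113 116
263  74  81  89  99 109 109  98  77  63  87 107 111 116 116 113 115 111  99
[... 852 characters left out ...]
  67  48  33  41  29  35  53 105 116 116 119 115 115 117 117 118 116 116 117 119 117 116 117 117 115 115 116
270  46  48  63  67  83  83  70  52  40  38  29  38  42  44  53  64  98 117 119 119 117 116 115 116 116 112 115 116 115 115 117 113 117 118 117 115
271  56  85  92  75  56  42  34  30  32  39  43  55  67  79  99 111 115 115 117 113 115 113 114 118 115 115 115 117 117 117 118 113 116 115 116 115
272 101 104  92  57  35  34  36  42  48  60  79 102 108 104 107 110 108 105 103  96 106 112 119 118 114 115 116 118 115 115 117 114 115 114 118 113
273 136 137 131  96  54  46  55  62  78  91 104 113 112 109  88  82  64  62  52  65  90 102 115 116 116 115 116 115 115 118 115 116 119 114 116 118
```

The pointer is about 0.8 mm above the flag's tip, so I press about 0.4 mm more, check, then hold.

Call:
{"api": "step_arm", "payload": {"rows": [[1,0,0,0.008,0,0,0],[1,0,0,0.005,0,0,0],[1,0,0,0,0,0,0],[1,0,0,0,0,0,0]]}}

```text
t: 19.4
position: [0.555, -0.1459, 0.0597]
eef_rot: [[-0.977, 0.213, 0.002], [0.213, 0.977, -0.002], [-0.003, -0.001, -1.0]]
contact_force: [-0.5, 0.0, 6.0]
opening: 0.0001
grip_force: 3.1
```

```bash
python3 look.py wc; python3 - <<'E'
import cv2
g=cv2.imread('pics/wc.png',0)
for r in range(259,276):print(r,' '.join('%3d'%v for v in g[r,470:506]))
E
```

```text
19.4 [ 0.55499288 -0.1459169   0.05974009] [-20.5786826    8.24935165  59.74008905] [-0.45529488  0.01395832  6.00016427]
71 [[499.9, 279.9], [507.5, 277.5]]
61 [[490.0, 270.9], [497.1, 268.6]]
57 [[486.3, 267.6], [493.2, 265.3]]
55 [[484.5, 266.0], [491.4, 263.8]]
53 [[482.8, 264.4], [489.6, 262.2]]
crop 445 232
259  50  65  72  81  86  87  91  91 106 115 116 115 118 118 114 100  93  94  97 114 117 117 119 118 116 118 116 114 114 116 114 112 105  83  63  45
260  82  84  86  91  81  70  66  61  79 103 115 119 118 118 118 110 102  93  92 100 114 116 114 117 118 115 115 117 115 108 101  73  57  40  26  18
261  89  80  63  60  54  50  65  82  97 103 111 112 116 114 117 116 113 100  94  97 113 114 116 114 115 116 116 110  98  75  60  31  24  25  23  27
262  70  52  56  64  70  83  91 103 111 113 100  92  96  98 109 118 116 110 113 114 116 100  93  95  98  91  82  62  50  30  25  22  30  32  29  33
263  70  75  84  87  89  88  90  91  85  70  59  72  86  93  97 110 118 117 116 118 116 116  98  91  83  58  38  28  26  21  35  36  33  36  37  32
264 106 100  90  88  76  65  60  58  66  70  
[... 1030 characters left out ...]
  34  31  39  47  58  74  95  93  92  88  94 109 109 113 116 113 116 114 116 118 118 119 115 117 115 115 114
272 142 139 138 138 132  93  47  64  56  53  61  79 102 112 112 114 108  90  81  73  70  77 109 117 117 118 117 116 116 116 115 117 115 120 115 114
273 153 156 155 154 147 105  57  68  78  98 112 113 114 112 112 107  78  68  56  60  68  90 103 115 118 116 116 115 116 115 116 118 117 118 118 116
274 149 151 150 150 130  95  83  90  91 106 107 106 106  83  73  56  62  68  84  95 106 114 112 115 116 115 117 115 117 115 118 115 116 118 116 118
275  75  84  93  94  96  91  89  92  87  78  66  57  56  53  60  80 108 113 114 100  95 106 105 104 101  94 106 112 116 118 114 116 120 118 116 118
```

Pointer and flag tip both read z ≈ 57.0 in the same measure, so they are level. I hold for 1.2 s, then release slowly under the finger.

Call:
{"api": "step_arm", "payload": {"rows": [[1,0,0,0,0,0,0],[1,0,0,0,0,0,0],[1,0,0,0,0,0,0],[1,0,0,0,0,0,0],[1,0,0,0,0,0,0],[1,0,0,0,0,0,0],[1,0,0,0,0,0,0],[1,0,0,0,0,0,0],[1,0,0,0,0,0,0],[1,0,0,0,0,0,0],[1,0,0,0,0,0,0],[1,0,0,0,0,0,0]]}}

```text
t: 20.65
position: [0.555, -0.146, 0.0597]
eef_rot: [[-0.977, 0.213, 0.002], [0.213, 0.977, -0.002], [-0.003, -0.001, -1.0]]
contact_force: [-0.5, 0.3, 5.7]
opening: 0.0003
grip_force: 3.1
```

Call:
{"api": "step_arm", "payload": {"rows": [[1,0,0,-0.01,0,0,0],[1,0,0,-0.015,0,0,0],[1,0,0,-0.015,0,0,0],[1,0,0,-0.015,0,0,0],[1,0,0,-0.015,0,0,0],[1,0,0,-0.015,0,0,0],[1,0,0,-0.015,0,0,0],[1,0,0,-0.015,0,0,0],[1,0,0,-0.015,0,0,0],[1,0,0,-0.015,0,0,0],[1,0,0,-0.015,0,0,0],[1,0,0,-0.015,0,0,0]]}}

```text
t: 21.85
position: [0.554, -0.1449, 0.0641]
eef_rot: [[-0.977, 0.213, 0.0], [0.213, 0.977, -0.0], [-0.0, -0.0, -1.0]]
contact_force: [1.6, -3.0, 3.4]
opening: 0.0003
grip_force: 1.9
```

Call:
{"api": "step_arm", "payload": {"rows": [[1,0,0,-0.012,0,0,0],[1,0,0,-0.012,0,0,0],[1,0,0,-0.012,0,0,0],[1,0,0,-0.012,0,0,0],[1,0,0,-0.012,0,0,0],[1,0,0,-0.012,0,0,0],[1,0,0,-0.012,0,0,0],[1,0,0,-0.012,0,0,0],[1,0,0,-0.012,0,0,0],[1,0,0,-0.012,0,0,0],[1,0,0,-0.012,0,0,0],[1,0,0,-0.012,0,0,0]]}}

```text
t: 23.05
position: [0.5536, -0.1446, 0.0682]
eef_rot: [[-0.977, 0.213, -0.001], [0.213, 0.977, 0.0], [0.001, 0.0, -1.0]]
contact_force: [0.2, -2.2, 2.3]
opening: -0.0003
grip_force: 1.1
```

Call:
{"api": "step_arm", "payload": {"rows": [[1,0,0,-0.01,0,0,0],[1,0,0,-0.01,0,0,0],[1,0,0,-0.01,0,0,0],[1,0,0,-0.01,0,0,0],[1,0,0,-0.01,0,0,0],[1,0,0,-0.01,0,0,0],[1,0,0,-0.01,0,0,0],[1,0,0,-0.01,0,0,0]]}}

```text
t: 23.85
position: [0.5539, -0.1448, 0.0708]
eef_rot: [[-0.977, 0.213, -0.0], [0.213, 0.977, 0.0], [0.0, 0.0, -1.0]]
contact_force: [0.4, 0.2, 0.1]
opening: -0.0
grip_force: 0.0
```

Released gently and now free. I lift clear, back away, and check the stop and the pointer.

Call:
{"api": "step_arm", "payload": {"rows": [[1,0,0,-0.1,0,0,0],[1,0,0,-0.4,0,0,0],[1,0,0,-0.8,0,0,0],[1,0,0,-0.8,0,0,0],[1,0,0,-0.8,0,0,0],[1,0,0,0,0,0,0],[1,0,0,0,0,0,0]]}}

```text
t: 24.55
position: [0.5544, -0.145, 0.1589]
eef_rot: [[-0.977, 0.213, 0.002], [0.213, 0.977, -0.001], [-0.002, -0.0, -1.0]]
contact_force: [0.3, 0.5, -0.9]
opening: -0.0002
grip_force: 0.0
```

```bash
python3 - <<'E'
from lev import *
from f import p
o=get_obs();print(o['t'],o['position'],o['contact_force'])
c=get_calibration('wrist');g=cv2.cvtColor(read_camera('wrist'),cv2.COLOR_RGB2GRAY)
for t in(1.2,1.3,1.4,1.5,1.57):print(t,proj(c,lever(t)).round(0).tolist())
q=lever(1.45);q=proj(c,q[2:3])[0].astype(int)
print('pin crop',q)
for r in range(q[1]-22,q[1]+22,2):print(r,' '.join('%3d'%v for v in g[r,q[0]-30:q[0]+40:2]))
q=proj(c,W(p,[31,101,71]))[0];print('ptr rest',q,'pressed',proj(c,W(p,[31,101,55]))[0]);q=q.astype(int)
for r in range(q[1]-14,q[1]+10):print(r,' '.join('%3d'%v for v in g[r,q[0]-20:q[0]+15]))
E
```

```text
24.55 [ 0.55444818 -0.14499756  0.15894472] [ 0.33805694  0.50649196 -0.89853884]
1.2 [[224.0, 175.0], [217.0, 175.0], [213.0, 182.0], [248.0, 176.0]]
1.3 [[224.0, 179.0], [218.0, 180.0], [214.0, 187.0], [248.0, 178.0]]
1.4 [[225.0, 184.0], [219.0, 185.0], [215.0, 191.0], [248.0, 179.0]]
1.5 [[227.0, 188.0], [221.0, 190.0], [216.0, 196.0], [249.0, 181.0]]
1.57 [[228.0, 190.0], [222.0, 193.0], [218.0, 199.0], [250.0, 182.0]]
pin crop [215 193]
171 126 126 128 128 128 125 126 126 125 129 131 128 127 131 130 130 129 130 130 133 133 104 118 131 131 131 133 134 132 131 131 131 131 136 134
173 127 126 127 126 126 125 128 128 126 130 124 125 131 132 129 130 128 127 134 128 129 130 132 130 129 132 131 133 134 134 133 132 129 117  89
175 127 123 126 126 126 128 124 125 129 120  44  37 108 129 129 130 127 131 132 130 131 131 131 131 130 130 131 133 128 123 108  79  68  77  76
177 128 126 126 126 125 123 124 126 128 120  44  34  98 132 131 129 129 129 132 131 130 130 130 130 130 125 116  88  70  74  75  75  75  76  78
179 127 125 127 125 127 124 124 125 127 128 119 100 131 128 131 130 128 133 1
[... 5343 characters left out ...]
  74  76  82  84  84  81  85  85  83  70  57  57  62  64  64  62  64  65  63  62  66  67  69  74  85  93  98 105 106 107 107
226  68  71  75  76  78  82  80  82  81  73  76  80  78  72  64  61  59  58  63  59  62  65  62  67  70  75  78  88  98 105 105 105 103 107 104
227  76  77  78  77  69  76  80  84  81  76  73  71  62  60  57  60  59  62  57  56  61  70  76  77  81  81  79  87 101 107 106 107 106 109 105
228  86  84  83  75  65  67  75  81  87  81  76  66  59  62  60  62  55  57  59  60  69  82  81  78  80  85  92 101 105 106 106 104 104 105 106
229  89  91  95  85  68  61  68  75  81  84  83  76  61  58  57  59  62  60  65  67  63  74  85  91  98 103 107 105 105 105 107 107 106 107 105
```

The pin top is at (218,195), which fits about 1.5 rad. The pointer's tip is at (432,222), back at rest on zero. I hand the job in.

```bash
python3 -c "
from bench import *
print(sign_off())"
```

```text
the job is handed in; nothing more can be done
None
```

The job is handed in at about 25 s of robot time. By camera, the stop is at about 1.5 rad and clear; the pointer was held level with the flag's tip for just over a second, let up slowly, and is back at rest on zero. The first two passes at the pin went over its top without moving it, because the real fingertip stands about 10 mm behind the TCP.

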